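# Press the bottoms into bentwood tubs on the indexing press

## Task

Set the small tubs that stand loose on the bench, mouth down as they are, in the nests of the press's turntable, turn the table click by click to bring each one under the plunger, and push the plunger down to its stop so that the pale bottom board goes in flush. Then stand all finished tubs, still mouth down, flat in the plywood tray, with the table left in a click and the plunger up. Seat the boards with the plunger only, never with the gripper, and do not disturb the glue bottle, hammer and beech block.

Things in the scene. Friction and masses are not known exactly. Their poses are not given: they have to be found in the camera images.
- tub_a: a small round bentwood tub, a wooden cylinder 60 mm across and 42 mm tall with pale rim bands, standing mouth down (so its bottom board is on top); 80 to 150 g, mid-brown walnut. Origin: centre of the face it stands on, z up along its axis. Round, so any grasp yaw will do; hold it by the wooden wall. It may be absent (2 or 3 of the three tubs are there).
- tub_b: a small round bentwood tub, a wooden cylinder 60 mm across and 42 mm tall with pale rim bands, standing mouth down (so its bottom board is on top); 80 to 150 g, reddish brown. Origin: centre of the face it stands on, z up along its axis. Round, so any grasp yaw will do; hold it by the wooden wall. It may be absent (2 or 3 of the three tubs are there).
- tub_c: a small round bentwood tub, a wooden cylinder 60 mm across and 42 mm tall with pale rim bands, standing mouth down (so its bottom board is on top); 80 to 150 g, very dark brown. Origin: centre of the face it stands on, z up along its axis. Round, so any grasp yaw will do; hold it by the wooden wall. It may be absent (2 or 3 of the three tubs are there).
- bottom_a (a joint): position of the bottom board of tub_a (pale disc 52 mm across on top of the tub), in m: 0 at the start, standing 8 mm proud of the rim (top 50 mm above the tub's origin); 0.008 when pressed home, flush with the rim (top at 42 mm). It is a stiff fit that needs about 7 N and stays where it is left. Absent if its tub is.
- bottom_b (a joint): position of the bottom board of tub_b (pale disc 52 mm across on top of the tub), in m: 0 at the start, standing 8 mm proud of the rim (top 50 mm above the tub's origin); 0.008 when pressed home, flush with the rim (top at 42 mm). It is a stiff fit that needs about 7 N and stays where it is left. Absent if its tub is.
- bottom_c (a joint): position of the bottom board of tub_c (pale disc 52 mm across on top of the tub), in m: 0 at the start, standing 8 mm proud of the rim (top 50 mm above the tub's origin); 0.008 when pressed home, flush with the rim (top at 42 mm). It is a stiff fit that needs about 7 N and stays where it is left. Absent if its tub is.
- press: the green cast foot of the indexing press, fixed to the bench. Origin on the bench, on the dial's axis. Its +x axis points to the steel column (48 mm thick, 178 mm from the axis). From the column a green arm, 40 mm wide, underside 130 mm and top 160 mm above the bench, reaches back to the plunger, whose axis is 90 mm from the dial's axis along +x; nothing can be set down from above in the nest beneath it.
- dial (a joint): angle of the turntable (dial) in rad, counter-clockwise from above; it turns without end both ways. A detent holds it at every quarter turn (0, 1.571, 3.142, -1.571 ..): let go anywhere else, it is drawn to the nearest one, most strongly about 22 degrees from a detent (0.4 N m, which is 3 to 5 N at a post) and hardly at all exactly half way. At a detent one nest is exactly under the plunger.
- dial_centre (a point): centre of the dial's upper face, 45 mm above the bench. The dial is a round aluminium plate 284 mm across with a 44 mm hub, 20 mm high, in the middle.
- ram (a joint): travel of the plunger downwards in m: 0 up (a spring returns it), 0.0205 at its stop. Pressing it takes about 4 N at first and 8 N at the stop, and 7 N more while it pushes a bottom board. It meets an unpressed board after 12 mm and has it flush after 20 mm.
- plunger_top (a point): centre of the flat top of the plunger's red palm head, 52 mm across, 204 mm above the bench when up; it goes down with the plunger. Push straight down on it, for instance with shut fingers.
- ram_foot (a point): centre of the underside of the plunger's brass foot (40 mm across), 107 mm above the bench when up.
- tray: shallow plywood tray for finished tubs, fixed to the bench: outside 130 mm (its x) by 280 mm (its y), walls 5 mm thick and 12 mm high. Origin: centre of its underside; the inner floor is 5 mm above. Three tubs fit side by side along its y, 85 mm apart.
- glue: white glue bottle, 44 mm across, 110 mm tall, standing on the bench; origin: centre of its underside. Leave alone.
- hammer: hammer lying on the bench, 260 mm long, wooden handle to its -x, origin: middle of its length, on the bench. Leave alone.
- clamp_block: beech block 90 x 45 x 30 mm lying flat on the bench; origin: centre of its underside. Leave alone.
- nest0 (a point): centre of nest 0's floor (the dial's upper face), 90 mm from the dial's axis, at 0 degrees counter-clockwise on the dial (under the plunger when the dial is at 0 degrees, or that plus whole turns). A nest is a dark circle within four round-topped steel pins, 9 mm high, which leave a tub 1.5 mm of play all round.
- post0 (a point): top of turning post 0: black upright post, 18 mm thick and 40 mm tall, near the dial's edge, 122 mm from its axis, half way between nests 0 and 1. Take hold of it or push it sideways to turn the dial.
- nest1 (a point): centre of nest 1's floor (the dial's upper face), 90 mm from the dial's axis, at 90 degrees counter-clockwise on the dial (under the plunger when the dial is at -90 degrees, or that plus whole turns). A nest is a dark circle within four round-topped steel pins, 9 mm high, which leave a tub 1.5 mm of play all round.
- post1 (a point): top of turning post 1: black upright post, 18 mm thick and 40 mm tall, near the dial's edge, 122 mm from its axis, half way between nests 1 and 2. Take hold of it or push it sideways to turn the dial.
- nest2 (a point): centre of nest 2's floor (the dial's upper face), 90 mm from the dial's axis, at 180 degrees counter-clockwise on the dial (under the plunger when the dial is at -180 degrees, or that plus whole turns). A nest is a dark circle within four round-topped steel pins, 9 mm high, which leave a tub 1.5 mm of play all round.
- post2 (a point): top of turning post 2: black upright post, 18 mm thick and 40 mm tall, near the dial's edge, 122 mm from its axis, half way between nests 2 and 3. Take hold of it or push it sideways to turn the dial.
- nest3 (a point): centre of nest 3's floor (the dial's upper face), 90 mm from the dial's axis, at 270 degrees counter-clockwise on the dial (under the plunger when the dial is at -270 degrees, or that plus whole turns). A nest is a dark circle within four round-topped steel pins, 9 mm high, which leave a tub 1.5 mm of play all round.
- post3 (a point): top of turning post 3: black upright post, 18 mm thick and 40 mm tall, near the dial's edge, 122 mm from its axis, half way between nests 3 and 0. Take hold of it or push it sideways to turn the dial.

How it is judged (in metres and radians):
On the way:
1. a tub is under the plunger with the turntable in a detent, and the plunger is pushed to its stop so that the bottom board is flush (((value of joint bottom_a above 0.0065 m and horizontal distance between tub_a and ram_foot below 0.006 m and value of joint ram above 0.018 m and (angle between the x axis of dial_centre and the x axis of press, either way round below 0.06 rad or angle between the x axis of dial_centre and the y axis of press, either way round below 0.06 rad)) or (value of joint bottom_b above 0.0065 m and horizontal distance between tub_b and ram_foot below 0.006 m and value of joint ram above 0.018 m and (angle between the x axis of dial_centre and the x axis of press, either way round below 0.06 rad or angle between the x axis of dial_centre and the y axis of press, either way round below 0.06 rad)) or (value of joint bottom_c above 0.0065 m and horizontal distance between tub_c and ram_foot below 0.006 m and value of joint ram above 0.018 m and (angle between the x axis of dial_centre and the x axis of press, either way round below 0.06 rad or angle between the x axis of dial_centre and the y axis of press, either way round below 0.06 rad)))), for 0.1 s.
At the end, for the whole second after the job is handed in: Every tub that is there has its board pressed home (at least 6.5 of 8 mm) and rests mouth down on the tray floor, between the walls (tilt under 0.1 rad, height within 4 mm); the plunger is up (within 2 mm) and the turntable within 0.06 rad of a detent (value of joint each of bottom_a, bottom_b, bottom_c above 0.0065 m and x of tub_a in the frame of tray between -0.045 and 0.045 m and y of tub_a in the frame of tray between -0.118 and 0.118 m and height (world z) of tub_a between 0.002 and 0.009 m and angle between each of tub_a, tub_b, tub_c's own z axis and vertical below 0.1 rad and linear speed of each of tub_a, tub_b, tub_c below 0.02 m/s and x of tub_b in the frame of tray between -0.045 and 0.045 m and y of tub_b in the frame of tray between -0.118 and 0.118 m and height (world z) of tub_b between 0.002 and 0.009 m and x of tub_c in the frame of tray between -0.045 and 0.045 m and y of tub_c in the frame of tray between -0.118 and 0.118 m and height (world z) of tub_c between 0.002 and 0.009 m and value of joint ram below 0.002 m and (angle between the x axis of dial_centre and the x axis of press, either way round below 0.06 rad or angle between the x axis of dial_centre and the y axis of press, either way round below 0.06 rad)); the robot touches nothing.
It fails at once if a bottom board is pushed with the gripper (over 6 N) (contact force between the fingers and bottom_a_c0 above 6 N or contact force between the fingers and bottom_b_c0 above 6 N or contact force between the fingers and bottom_c_c0 above 6 N).
It fails at once if the glue bottle, hammer or beech block is moved by more than 3 cm (distance of any of glue, hammer, clamp_block from where it was at the start of the episode above 0.03 m).
Of tub_a, tub_b, tub_c only 2 to 3 are there at a start; the rules pass over those that are not, and their reading is None.
At some moment in a run one of tub_a, tub_b, tub_c may be knocked a few centimetres aside while the robot is not near it.
Once in a run the grip may slacken for a moment while it holds something.
It also fails if it takes over 210 s, if anything falls off the work surface, if the arm or the gripper's body presses on something with over 40 N, if the wrist force passes 120 N, or if a joint passes its speed limit or range.

## Robot

A 7-joint arm with a two-finger parallel gripper is mounted at the origin on the work surface. World frame = base frame: x ahead of the robot, y to its left, z up, the work surface at z = 0. Lengths are in mm, angles in rad, forces in N, time in s.
With the tool pointing down it reaches from about 400 to 850 mm from the base axis. Payload 4.5 kg.
Tool frame: the origin (TCP) lies at the very end of the fingers, on their centre line; the grasp point (between the pads) lies 19 mm behind it; z points along the fingers, y is the line along which they close (so a half turn about z gives the same grasp; the last joint's range is limited). The gripper opens to 88 mm and grips with 3 to 60 N. Pads are 18 mm wide; open, the fingers measure 123 mm over their backs; the gripper's body (75 mm by 187 mm) begins 45 mm behind the grasp point.
Start: joints at [-1.143, 0.689, -0.195, 1.565, 0.157, 0.902, -0.215], TCP at [239.796, 577.193, 238.743] pointing down, gripper open.
Joint ranges: [-3.01, 3.01], [-0.46, 2.08], [-1.47, 1.51], [0.13, 2.56], [-1, 4.14], [0.04, 2.09], [-2.66, 2.66]. Speed limits (rad/s): [2.57, 2.57, 3.14, 3.14, 3.14, 3.14, 3.14].

## Interface

Orientations are given as a unit quaternion [w, x, y, z].
In Python, from plant import read_state, grab_frame, calibration, hand_in, outline_of, mark_of gives the robot as it stands.
- The arm moves only by the tool step_arm, never from a script. Its arguments are lists of equal length, an entry for each row: "dp": the shift along the world's x, y, z in m, a list of three; "rotation": the turn, a rotation vector about the world's x, y, z in rad, a list of three; "gripper": the gripper's target within -1 to 1 (fully open at 1, half-way at 0, shut at -1). In form: {"dp": [[dx, dy, dz], ...], "rotation": [[wx, wy, wz], ...], "gripper": [gripper, ...]}. A call has 1 to 5 rows; each row is the pose to reach, as a shift and turn from the pose commanded when the call began; what a row does not reach only later rows make up. A row lasts 1/10 s, in which the tool goes at most 50 mm and 8.59 degrees, less where a joint would pass 70% of its speed; a pose out of reach is approached as far as the arm can. A call with a gripper value outside its range is refused whole. The fingers move at their own pace and stop on an object; "squeeze" is the grip in N (left out, the last holds). Time passes only in rows, so rows that repeat a pose let the fingers close. It gives the time, the measured TCP pose, the force, the opening and the grip force at its end, in the units of the state.
- read_state(): the state, without advancing time (a new reading comes with each control period).
- grab_frame(name): name is "scene" or "top" or "wrist"; returns the picture (420x560x3 uint8, red, green, blue); there is no depth.
- calibration(name): a dict with "mtx" (3x3 intrinsics, pixels), "distortion" ([k1, k2, p1, p2, k3] as OpenCV has them; the pictures are not rectified), "position" and "attitude" of the camera in the world. Camera axes: x right, y down, z forward; pixel columns grow to the right and rows downward; lengths in mm; the calibration is good to about 2 mm. A picture is of the moment at which its call begins: read the wrist's pose just before it. calibration takes no time and is no camera call; for the wrist camera it gives the pose at the moment of the call.
- hand_in(): hands the job in; it is judged then, once.
Trained networks look in the newest picture that a camera, given by its name, has taken for a name from the list of things; names that differ only in an ending like _2 or _b are one class to them, and where a whole thing is asked for, a point or a joint stands for the part that bears it (a point fixed in the world has none). Each returns a list of dicts, best first, with "conf" (0 to 1); they miss things now and then, are a little off and sometimes report something else, mostly with a low value. They report only what shows in the picture. A call takes as long as a camera call.
- outline_of(thing, camera): "region" (420x560 bool, what is visible of it) and "extent" ([left, top, right, bottom] in pixels, round what is visible of it).
- mark_of(thing, camera): "uv" ([column, row] in pixels: a listed point, or the origin of a listed thing).
The state is a dict: "time_s": time; "joints": joint angles; "qd": joint speeds; "joint_torque": joint torques, N m; "eef_pos": TCP position; "ee_rot": TCP orientation; "wrist_force": force on the tool from outside, world axes, zero at the start; "ft_torque": the same for the moment, N m; "opening": finger opening in mm; "grasp_force": force on a finger pad.
Only numpy, scipy, OpenCV 4.12 (cv2) and the standard library are available. Lean on these libraries where they do the work, as an engineer would, in place of code of your own. Each camera call takes 0.05 s, during which the arm holds its last target. There are 200 camera calls.

## Working session

There is one attempt and no reset: what is moved stays moved. The work goes in short steps, Python scripts to look and compute and a tool call to move; the robot and the scene stay as the last step left them, time stands still between calls to the robot, and variables do not carry over. Pictures are saved under pics/ and viewed, at most 14 in all, crops included, and the job is handed in when it is done.

Besides the shell and the picture viewer there is one more tool, called after "Emit:" by a JSON object that holds its "fn" and its "kwargs", one argument or row to a line. step_arm: Moves the arm, as the interface text tells. Its arguments: {"type":"object","properties":{"dp":{"type":"array"},"rotation":{"type":"array"},"gripper":{"type":"array"},"squeeze":{"type":"number"}},"required":["dp","rotation","gripper"]}

```bash
ls; mkdir -p pics; cat > h.py <<'E'
import numpy as np, cv2
from plant import *
from scipy.spatial.transform import Rotation as R
def rot(a):
    a=np.array(a,float)
    return a if a.shape==(3,3) else R.from_quat(a[[1,2,3,0]]).as_matrix()
def ray(cal,uv):
    p=cv2.undistortPoints(np.array([[uv]],float),np.array(cal['mtx'],float),np.array(cal['distortion'],float))[0,0]
    return np.array(cal['position'],float), rot(cal['attitude'])@np.array([p[0],p[1],1])
def at_z(cal,uv,z):
    o,d=ray(cal,uv); return o+d*(z-o[2])/d[2]
def save(img,n): cv2.imwrite('pics/'+n,img[:,:,::-1])
E
python3 - <<'E'
from h import *
s=read_state(); print(s)
for c in ['scene','top']:
    cal=calibration(c); print(c,cal['position'],np.round(cal['attitude'],3),cal['mtx'])
    im=grab_frame(c); save(im,c+'0.png')
    for t,z in [('tub_a',0),('tub_b',0),('tub_c',0),('press',0),('dial_centre',45),('plunger_top',204),('tray',0),('glue',0),('hammer',0),('clamp_block',0),('nest0',45),('nest1',45),('nest2',45),('nest3',45),('post0',85),('post1',85),('post2',85),('post3',85)]:
        r=mark_of(t,c)
        print(t,[(round(x['conf'],2),np.round(x['uv']).tolist(),np.round(at_z(cal,x['uv'],z)[:2]).tolist()) for x in r[:4]])
E
```

```text
pics
{'time_s': 0.0, 'joints': array([-1.14317771,  0.68995578, -0.19449593,  1.56634842,  0.15729095,
        0.90252514, -0.21509604]), 'qd': array([ 0.00047739, -0.00108762, -0.00111549,  0.00115122, -0.00111688,
       -0.000204  , -0.00120527]), 'joint_torque': array([ 7.19655909e-04, -5.27557218e+01, -1.26632206e+00, -1.53422678e+01,
       -5.25220740e-02,  6.54026109e-03,  1.70827293e-04]), 'eef_pos': array([239.63204653, 576.54017716, 237.92602078]), 'ee_rot': array([-1.08729182e-04,  1.95605212e-01,  9.80682287e-01, -9.17103794e-04]), 'wrist_force': array([0.91374801, 0.97697622, 0.66895608]), 'ft_torque': array([ 0.0174575 , -0.06279557, -0.02194366]), 'grasp_force': 0.0, 'opening': 88.39644269380956}
scene [1068.86928651  256.34617217 1010.40600634] [-0.162  0.548  0.783 -0.245] [[406.59271674   0.         281.75573864]
 [  0.         406.59271674 216.30848247]
 [  0.           0.           1.        ]]
tub_a [(0.9, [360.0, 290.0], [583.0, 285.0]), (0.87, [409.0, 288.0], [532.0, 409.0]), (0.52, [251.0, 247.0], [562.0, -40.0])]
tub_b [(0.9, [360.0, 290.0], [583.0, 285.0]),
[... 3556 characters left out ...]
[297.0, 229.0], [501.0, -25.0])]
post0 [(0.86, [253.0, 184.0], [640.0, 111.0]), (0.78, [270.0, 234.0], [484.0, 60.0]), (0.73, [308.0, 171.0], [678.0, -60.0]), (0.66, [323.0, 222.0], [519.0, -102.0])]
post1 [(0.86, [253.0, 184.0], [640.0, 111.0]), (0.78, [270.0, 234.0], [484.0, 60.0]), (0.73, [308.0, 171.0], [678.0, -60.0]), (0.66, [323.0, 222.0], [519.0, -102.0])]
post2 [(0.86, [253.0, 184.0], [640.0, 111.0]), (0.78, [270.0, 234.0], [484.0, 60.0]), (0.73, [308.0, 171.0], [678.0, -60.0]), (0.66, [323.0, 222.0], [519.0, -102.0])]
post3 [(0.86, [253.0, 184.0], [640.0, 111.0]), (0.78, [270.0, 234.0], [484.0, 60.0]), (0.73, [308.0, 171.0], [678.0, -60.0]), (0.66, [323.0, 222.0], [519.0, -102.0])]
```

View pics/top0.png

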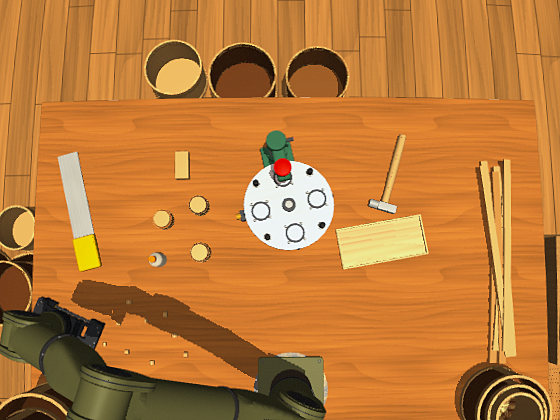

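View pics/scene0.png

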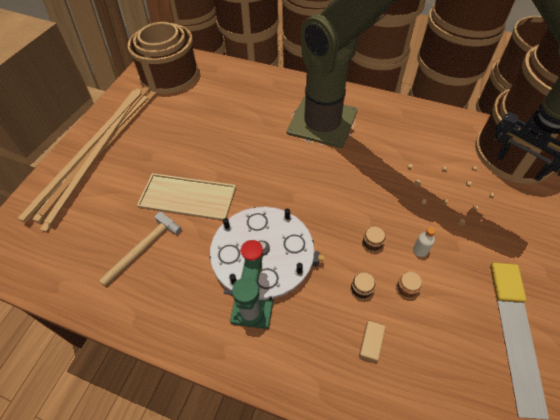

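The top view shows three tubs at (199,205), (162,219) and (201,252), with glue at (157,259). The dial centre is at (289,205), the plunger at (283,168) and the tray at (383,242). The scene view agrees with this, so I'll move above the first tub.

Emit:
{"fn": "step_arm", "kwargs": {
  "dp": [
    [0.05, -0.03, 0],
    [0.09, -0.06, 0],
    [0.13, -0.09, 0],
    [0.17, -0.12, 0],
    [0.2, -0.15, 0]
  ],
  "rotation": [
    [0, 0, 0.06],
    [0, 0, 0.13],
    [0, 0, 0.2],
    [0, 0, 0.26],
    [0, 0, 0.32]
  ],
  "gripper": [1, 1, 1, 1, 1],
  "squeeze": 15
}}

```text
time_s: 2.4
eef_pos: [441.2, 426.7, 238.8]
ee_rot: [0.0, 0.036, 0.999, 0.0]
wrist_force: [1.0, 1.0, 0.4]
opening: 87.9
grasp_force: 0.0
```

Emit:
{"fn": "step_arm", "kwargs": {
  "dp": [
    [0.03, -0.03, 0],
    [0.06, -0.06, 0],
    [0.1, -0.1, 0],
    [0.141, -0.148, 0],
    [0.141, -0.148, 0]
  ],
  "rotation": [
    [0, 0, 0.06],
    [0, 0, 0.13],
    [0, 0, 0.2],
    [0, 0, 0.26],
    [0, 0, 0.32]
  ],
  "gripper": [1, 1, 1, 1, 1]
}}

```text
time_s: 2.9
eef_pos: [584.8, 272.8, 238.3]
ee_rot: [0.001, -0.12, 0.993, -0.002]
wrist_force: [-0.2, -0.6, -0.5]
opening: 88.0
grasp_force: 0.0
```

```bash
cat >> h.py <<'E'
def tooly():
    M=rot(read_state()['ee_rot']); return np.degrees(np.arctan2(M[1,1],M[0,1])), np.round(M[:,2],3)
def circ(cal,reg,z):
    "fit circle to region contour projected to height z"
    c=max(cv2.findContours(reg.astype(np.uint8),cv2.RETR_EXTERNAL,cv2.CHAIN_APPROX_NONE)[0],key=len)[:,0]
    P=np.array([at_z(cal,p,z)[:2] for p in c])
    A=np.c_[2*P,np.ones(len(P))]; s=np.linalg.lstsq(A,(P**2).sum(1),rcond=None)[0]
    return np.round(s[:2],1),round(float(np.sqrt(s[2]+s[:2]@s[:2])),1)
def look(names,fn=None,cam='wrist'):
    s=read_state();cal=calibration(cam);im=grab_frame(cam)
    if fn: save(im,fn)
    print('t',round(s['time_s'],2),'tcp',np.round(s['eef_pos'],1),'F',np.round(s['wrist_force'],1),'op',round(s['opening'],1),'tooly',tooly())
    for t,z in names:
        for x in mark_of(t,cam)[:4]: print(t,round(x['conf'],2),np.round(x['uv']).tolist(),np.round(at_z(cal,x['uv'],z)[:2],1).tolist())
    return cal,im
E
python3 - <<'E'
from h import *
cal,im=look([('tub_a',0)],'w1.png'); print(cal['position'],rot(cal['attitude'])[:,2])
for o in outline_of('tub_a','wrist'): print(o['conf'],o['extent'],circ(cal,o['region'],25))
E
```

```text
t 2.9 tcp [584.8 272.8 238.3] F [-0.2 -0.6 -0.5] op 88.0 tooly (np.float64(103.75110891133147), array([ 0.003, -0.005, -1.   ]))
tub_a 0.77 [392.0, 163.0] [537.4, 400.6]
tub_a 0.71 [320.0, 38.0] [432.0, 284.2]
tub_a 0.57 [290.0, 178.0] [582.5, 291.7]
[513.48220363 256.6226006  384.42800162] [ 0.27933647  0.06405662 -0.95805422]
0.94 [261.1, 155.5, 319.3, 213.6] (array([584.3, 289.9]), 32.8)
0.81 [289.4, 0.0, 359.2, 71.3] (array([432.8, 285.1]), 32.0)
0.75 [369.7, 137.3, 440.9, 203.1] (array([539.3, 405.5]), 35.0)
```

View pics/w1.png

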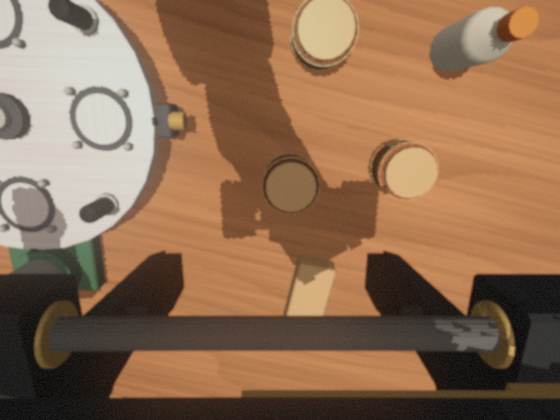

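The wrist view shows the walnut tub at (290,185), dark in the hand's shadow. The other two are at (325,33) and (408,170), and the dial is on the left. I'll descend and grasp with a re-grip at 90° to centre it.

Emit:
{"fn": "step_arm", "kwargs": {
  "dp": [
    [-0.001, 0.012, -0.05],
    [-0.002, 0.018, -0.1],
    [-0.002, 0.018, -0.14],
    [-0.002, 0.018, -0.18],
    [-0.002, 0.018, -0.2]
  ],
  "rotation": [
    [0, 0, 0],
    [0, 0, 0],
    [0, 0, 0],
    [0, 0, 0],
    [0, 0, 0]
  ],
  "gripper": [1, 1, 1, 1, 1]
}}

```text
time_s: 3.55
eef_pos: [574.3, 299.6, 35.3]
ee_rot: [-0.003, -0.124, 0.992, -0.0]
wrist_force: [-0.0, 0.1, 1.0]
opening: 88.1
grasp_force: 0.0
```

Emit:
{"fn": "step_arm", "kwargs": {
  "dp": [
    [0, 0, -0.015],
    [0, 0, -0.025],
    [0, 0, -0.025],
    [0, 0, -0.025],
    [0, 0, -0.025]
  ],
  "rotation": [
    [0, 0, 0],
    [0, 0, 0],
    [0, 0, 0],
    [0, 0, 0],
    [0, 0, 0]
  ],
  "gripper": [1, 1, -0.4, -0.4, -0.4]
}}

```text
time_s: 4.05
eef_pos: [579.2, 297.9, 15.0]
ee_rot: [0.001, -0.123, 0.992, 0.0]
wrist_force: [-0.9, -0.8, 0.3]
opening: 66.7
grasp_force: 0.2
```

Emit:
{"fn": "step_arm", "kwargs": {
  "dp": [
    [0, 0, 0],
    [0, 0, 0],
    [0, 0, 0],
    [0, 0, 0],
    [0, 0, 0]
  ],
  "rotation": [
    [0, 0, 0],
    [0, 0, 0],
    [0, 0, 0],
    [0, 0, 0],
    [0, 0, 0]
  ],
  "gripper": [-0.4, -0.4, -0.4, -0.4, -0.4]
}}

```text
time_s: 4.55
eef_pos: [579.2, 297.6, 14.9]
ee_rot: [0.001, -0.123, 0.992, 0.0]
wrist_force: [-0.5, -2.0, 6.2]
opening: 59.6
grasp_force: 15.0
```

Emit:
{"fn": "step_arm", "kwargs": {
  "dp": [
    [0, 0, 0],
    [0, 0, 0],
    [0, 0, 0],
    [0, 0, 0],
    [0, 0, 0]
  ],
  "rotation": [
    [0, 0, 0],
    [0, 0, 0],
    [0, 0, 0],
    [0, 0, -0.14],
    [0, 0, -0.28]
  ],
  "gripper": [1, 1, 1, 1, 1]
}}

```text
time_s: 5.05
eef_pos: [578.1, 297.7, 13.5]
ee_rot: [-0.0, 0.02, 1.0, 0.0]
wrist_force: [0.2, 0.2, -0.9]
opening: 88.1
grasp_force: 0.0
```

Emit:
{"fn": "step_arm", "kwargs": {
  "dp": [
    [0, 0, 0],
    [0, 0, 0],
    [0, 0, 0],
    [0, 0, 0],
    [0, 0, 0]
  ],
  "rotation": [
    [0, 0, -0.14],
    [0, 0, -0.28],
    [0, 0, -0.42],
    [0, 0, -0.56],
    [0, 0, -0.7]
  ],
  "gripper": [1, 1, 1, 1, 1]
}}

```text
time_s: 5.55
eef_pos: [578.1, 297.9, 13.5]
ee_rot: [-0.0, 0.361, 0.932, 0.0]
wrist_force: [-0.4, 0.2, -0.7]
opening: 88.0
grasp_force: 0.0
```

Emit:
{"fn": "step_arm", "kwargs": {
  "dp": [
    [0, 0, 0],
    [0, 0, 0],
    [0, 0, 0],
    [0, 0, 0],
    [0, 0, 0]
  ],
  "rotation": [
    [0, 0, -0.14],
    [0, 0, -0.28],
    [0, 0, -0.42],
    [0, 0, -0.56],
    [0, 0, -0.59]
  ],
  "gripper": [1, 1, 1, 1, 1]
}}

```text
time_s: 6.05
eef_pos: [578.0, 298.0, 13.5]
ee_rot: [-0.0, 0.615, 0.788, -0.0]
wrist_force: [-0.3, 0.0, -0.6]
opening: 88.4
grasp_force: 0.0
```

Emit:
{"fn": "step_arm", "kwargs": {
  "dp": [
    [0, 0, 0],
    [0, 0, 0],
    [0, 0, 0],
    [0, 0, 0],
    [0, 0, 0]
  ],
  "rotation": [
    [0, 0, 0],
    [0, 0, 0],
    [0, 0, 0],
    [0, 0, 0],
    [0, 0, 0]
  ],
  "gripper": [-0.4, -0.4, -0.4, -0.4, -0.4]
}}

```text
time_s: 6.55
eef_pos: [578.5, 297.6, 13.8]
ee_rot: [0.0, 0.614, 0.789, 0.0]
wrist_force: [-0.2, 0.9, 0.3]
opening: 59.6
grasp_force: 15.0
```

Emit:
{"fn": "step_arm", "kwargs": {
  "dp": [
    [0, 0, 0],
    [0, 0, 0],
    [0, 0, 0],
    [0, 0, 0],
    [0, 0, 0]
  ],
  "rotation": [
    [0, 0, 0],
    [0, 0, 0],
    [0, 0, 0],
    [0, 0, 0],
    [0, 0, 0]
  ],
  "gripper": [-0.4, -0.4, -0.4, -0.4, -0.4]
}}

```text
time_s: 7.05
eef_pos: [578.4, 297.6, 13.8]
ee_rot: [0.0, 0.615, 0.789, 0.0]
wrist_force: [0.4, 0.3, -0.8]
opening: 59.6
grasp_force: 15.0
```

Emit:
{"fn": "step_arm", "kwargs": {
  "dp": [
    [0, 0, 0.03],
    [0, 0, 0.07],
    [-0.002, -0.03, 0.11],
    [-0.004, -0.065, 0.15],
    [-0.006, -0.1, 0.17]
  ],
  "rotation": [
    [0, 0, 0],
    [0, 0, 0],
    [0, 0, 0],
    [0, 0, 0],
    [0, 0, 0]
  ],
  "gripper": [-0.4, -0.4, -0.4, -0.4, -0.4],
  "squeeze": 20
}}

```text
time_s: 7.55
eef_pos: [572.9, 197.8, 186.5]
ee_rot: [0.001, 0.614, 0.789, 0.002]
wrist_force: [1.5, 0.5, -1.7]
opening: 59.5
grasp_force: 20.0
```

Emit:
{"fn": "step_arm", "kwargs": {
  "dp": [
    [-0.002, -0.03, 0],
    [-0.004, -0.05, 0],
    [-0.004, -0.05, 0],
    [-0.004, -0.05, 0],
    [-0.004, -0.05, 0]
  ],
  "rotation": [
    [0, 0, 0],
    [0, 0, 0],
    [0, 0, 0],
    [0, 0, 0],
    [0, 0, 0]
  ],
  "gripper": [-0.4, -0.4, -0.4, -0.4, -0.4]
}}

```text
time_s: 8.05
eef_pos: [568.1, 149.8, 183.4]
ee_rot: [-0.001, 0.614, 0.79, 0.0]
wrist_force: [0.3, 0.6, -1.0]
opening: 59.4
grasp_force: 20.0
```

```bash
python3 - <<'E'
from h import *
cal,im=look([('tub_a',0),('nest0',45),('post0',85),('dial_centre',45),('plunger_top',204)],'w2.png'); print(cal['position'],rot(cal['attitude'])[:,2])
s=read_state()
for o in outline_of('tub_a','wrist'): print(o['conf'],o['extent'],circ(cal,o['region'],s['eef_pos'][2]+36))
E
```

```text
t 8.05 tcp [568.1 149.8 183.4] F [ 0.3  0.6 -1. ] op 59.4 tooly (np.float64(14.304753267131979), array([-0.   ,  0.001, -1.   ]))
tub_a 0.67 [276.0, 260.0] [590.6, 73.6]
tub_a 0.61 [162.0, 7.0] [434.4, 282.7]
nest0 0.72 [341.0, 342.0] [670.9, 22.7]
post0 0.73 [144.0, 278.0] [480.0, 70.4]
[550.16076675 221.01730802 329.78610338] [ 0.07087887 -0.27266812 -0.95949376]
0.67 [197.6, 203.6, 349.7, 371.4] (array([564. , 166.9]), 25.2)
0.56 [107.4, 0.9, 193.4, 44.2] (array([509.3, 239.8]), 9.3)
```

View pics/w2.png

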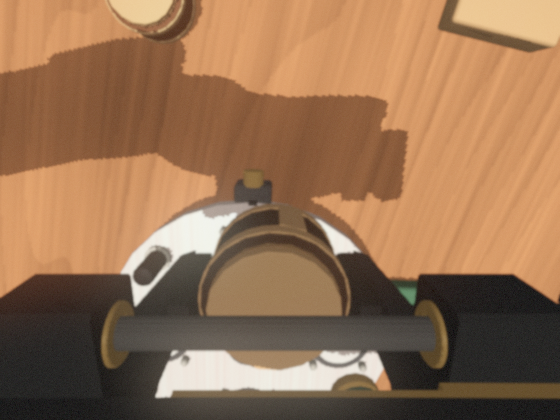

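Emit:
{"fn": "step_arm", "kwargs": {
  "dp": [
    [0.006, -0.04, 0],
    [0.012, -0.08, 0],
    [0.02, -0.125, 0],
    [0.028, -0.17, 0],
    [0.036, -0.21, 0]
  ],
  "rotation": [
    [0, 0, 0],
    [0, 0, 0],
    [0, 0, 0],
    [0, 0, 0],
    [0, 0, 0]
  ],
  "gripper": [-0.4, -0.4, -0.4, -0.4, -0.4]
}}

```text
time_s: 8.9
eef_pos: [604.4, -65.0, 183.8]
ee_rot: [0.0, 0.615, 0.789, -0.0]
wrist_force: [0.3, -0.6, -1.0]
opening: 59.4
grasp_force: 20.0
```

Emit:
{"fn": "step_arm", "kwargs": {
  "dp": [
    [0.001, -0.015, 0],
    [0.001, -0.025, 0],
    [0.001, -0.025, 0],
    [0.001, -0.025, 0],
    [0.001, -0.025, 0]
  ],
  "rotation": [
    [0, 0, 0],
    [0, 0, 0],
    [0, 0, 0],
    [0, 0, 0],
    [0, 0, 0]
  ],
  "gripper": [-0.4, -0.4, -0.4, -0.4, -0.4]
}}

```text
time_s: 9.4
eef_pos: [605.4, -84.6, 183.7]
ee_rot: [-0.001, 0.613, 0.79, 0.001]
wrist_force: [-0.7, 0.1, -1.5]
opening: 59.3
grasp_force: 20.0
```

```bash
python3 - <<'E'
from h import *
cal,im=look([('nest0',45),('post0',85),('dial_centre',45),('plunger_top',204)],'w3.png'); print(cal['position'],rot(cal['attitude'])[:,2])
E
```

```text
t 9.4 tcp [605.4 -84.6 183.7] F [-0.7  0.1 -1.5] op 59.3 tooly (np.float64(14.329985151375746), array([ 0.   ,  0.001, -1.   ]))
nest0 0.87 [379.0, 95.0] [666.9, 21.2]
nest0 0.8 [266.0, 194.0] [598.3, -81.5]
nest0 0.75 [160.0, 82.0] [493.4, -13.1]
post0 0.93 [377.0, 210.0] [681.8, -63.0]
post0 0.78 [151.0, 201.0] [513.5, -98.6]
post0 0.51 [267.0, 195.0] [597.7, -72.3]
dial_centre 0.85 [273.0, 88.0] [582.0, 5.3]
plunger_top 0.86 [527.0, 65.0] [669.2, 23.7]
[587.33825594 -13.40290083 330.06639362] [ 0.07143178 -0.27237722 -0.95953538]
```

View pics/w3.png

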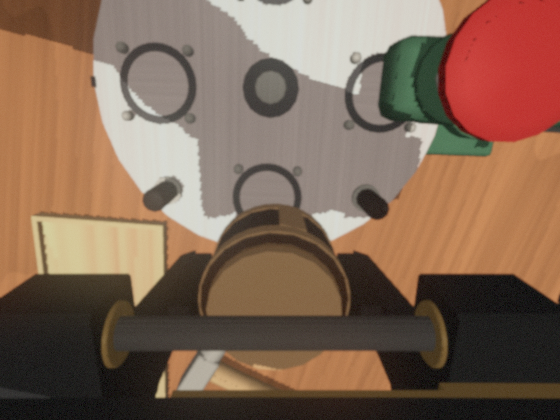

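```bash
python3 - <<'E'
from h import *
from scipy.optimize import least_squares
im=cv2.imread('pics/w3.png'); cal=calibration('wrist')
g=cv2.cvtColor(im,cv2.COLOR_BGR2GRAY)
th=cv2.adaptiveThreshold(cv2.GaussianBlur(g,(3,3),0),255,cv2.ADAPTIVE_THRESH_MEAN_C,cv2.THRESH_BINARY_INV,41,12)
for c in cv2.findContours(th,cv2.RETR_LIST,cv2.CHAIN_APPROX_NONE)[0]:
    if len(c)<20: continue
    e=cv2.fitEllipse(c)
    r=np.median(abs(np.hypot(*(c[:,0]-np.array(e[0])).T)-np.mean(e[1])/2))
    if 8<np.mean(e[1])<100 and e[0][1]<230 and r<4: print(len(c),np.round(e[0],1),np.round(e[1],1),at_z(cal,e[0],45).round(1)[:2],at_z(cal,e[0],65).round(1)[:2])
def proj(P):
    M=rot(cal['attitude']); q=(np.array(P,float)-cal['position'])@M
    return cv2.projectPoints(q.reshape(-1,1,3),np.zeros(3),np.zeros(3),np.array(cal['mtx']),np.array(cal['distortion'],float))[0][:,0]
s=read_state(); p=s['eef_pos']; a=np.arange(0,6.28,0.785)
print('board pred',proj(p+[0,0,36.2]).round(1), proj([p+[26*np.cos(t),26*np.sin(t),36.2] for t in a]).round(0).tolist())
k=cv2.resize(im[190:400,180:380],None,fx=3,fy=2.8); 
for q in proj([p+[26*np.cos(t),26*np.sin(t),36.2] for t in np.arange(0,6.3,.05)]): cv2.circle(k,(int((q[0]-180)*3),int((q[1]-190)*2.8)),1,(0,255,0),-1)
cv2.imwrite('pics/w3c.png',k)
E
```

```text
64 [335.  206.6] [11.8 26.8] [660.3 -79.6] [655.2 -75.1]
85 [371.3 203.5] [23.7 38.2] [690.6 -68.9] [683.4 -65.2]
96 [162.  193.7] [23.1 47.3] [ 509.4 -105.5] [514.9 -99.1]
167 [265.  193.5] [43.6 62. ] [597.1 -83.1] [596.4 -78.4]
45 [412.2 147.5] [11.8 17.2] [708.1 -14. ] [699.6 -14.1]
90 [270.   87.1] [31.5 33.4] [580.1   3.1] [580.6   1.9]
163 [270.5  87. ] [55.2 58.9] [580.4   3.3] [580.9   2. ]
191 [157.9  83. ] [58.9 66.3] [492.5 -16. ] [499.2 -15.9]
49 [446.6   6.5] [10.  20.9] [695.4  90.6] [687.8  83.2]
62 [274.9   1.7] [ 4.2 33.6] [569.2  62.3] [570.4  56.9]
board pred [[273.1 314.9]] [[339.0, 329.0], [334.0, 283.0], [291.0, 254.0], [236.0, 261.0], [206.0, 300.0], [216.0, 345.0], [257.0, 370.0], [306.0, 364.0]]
```

View pics/w3c.png

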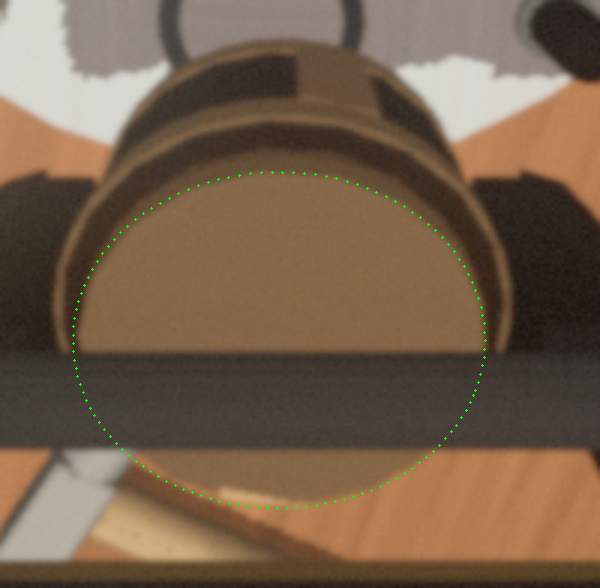

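The overlay matches the held board within about 1 mm, so the wrist camera can be trusted. The dial centre is (580.8, 2.0) and the yaw is about 11.7°. Nest 270 is at (599, -86), nest 180 at (492.7, -16.2) and nest 90 at (562.6, 90.1).

Emit:
{"fn": "step_arm", "kwargs": {
  "dp": [
    [-0.0064, -0.0015, -0.03],
    [-0.0064, -0.0015, -0.065],
    [-0.0064, -0.0015, -0.1],
    [-0.0064, -0.0015, -0.112],
    [-0.0064, -0.0015, -0.112]
  ],
  "rotation": [
    [0, 0, 0],
    [0, 0, 0],
    [0, 0, 0],
    [0, 0, 0],
    [0, 0, 0]
  ],
  "gripper": [-0.4, -0.4, -0.4, -0.4, -0.4]
}}

```text
time_s: 10.15
eef_pos: [597.8, -88.6, 70.3]
ee_rot: [-0.001, 0.614, 0.789, -0.001]
wrist_force: [-0.6, 0.2, -0.9]
opening: 59.4
grasp_force: 20.0
```

Emit:
{"fn": "step_arm", "kwargs": {
  "dp": [
    [0, 0, -0.004],
    [0, 0, -0.008],
    [0, 0, -0.012],
    [0, 0, -0.012],
    [0, 0, -0.012]
  ],
  "rotation": [
    [0, 0, 0],
    [0, 0, 0],
    [0, 0, 0],
    [0, 0, 0],
    [0, 0, 0]
  ],
  "gripper": [-0.4, -0.4, -0.4, -0.4, -0.4]
}}

```text
time_s: 10.65
eef_pos: [600.4, -87.1, 61.5]
ee_rot: [0.001, 0.614, 0.789, 0.002]
wrist_force: [-1.1, 3.4, 6.3]
opening: 59.6
grasp_force: 20.0
```

Emit:
{"fn": "step_arm", "kwargs": {
  "dp": [
    [0, 0, 0],
    [0, 0, 0],
    [0, 0, 0],
    [0, 0, 0.02],
    [0, 0, 0.06]
  ],
  "rotation": [
    [0, 0, 0],
    [0, 0, 0],
    [0, 0, 0],
    [0, 0, 0],
    [0, 0, 0]
  ],
  "gripper": [0.6, 1, 1, 1, 1]
}}

```text
time_s: 11.15
eef_pos: [596.5, -89.1, 117.7]
ee_rot: [-0.003, 0.615, 0.789, -0.002]
wrist_force: [-0.6, -0.7, -0.3]
opening: 88.3
grasp_force: 0.0
```

Emit:
{"fn": "step_arm", "kwargs": {
  "dp": [
    [0, 0, 0.04],
    [0, 0, 0.07],
    [-0.01, 0.05, 0.07],
    [-0.02, 0.1, 0.07],
    [-0.03, 0.15, 0.07]
  ],
  "rotation": [
    [0, 0, 0],
    [0, 0, 0],
    [0, 0, 0],
    [0, 0, 0],
    [0, 0, 0]
  ],
  "gripper": [1, 1, 1, 1, 1]
}}

```text
time_s: 11.65
eef_pos: [569.3, 59.0, 190.1]
ee_rot: [0.0, 0.615, 0.788, 0.0]
wrist_force: [0.8, 0.0, 0.3]
opening: 87.8
grasp_force: 0.0
```

```bash
python3 - <<'E'
from h import *
s=read_state(); print(s['eef_pos'])
for c in ['top','scene']:
    cal=calibration(c); im=grab_frame(c); save(im,c+'1.png')
    for o in outline_of('tub_a',c): print(c,round(o['conf'],2),np.round(o['extent']),circ(cal,o['region'],25))
E
```

```text
[569.32551071  58.96143657 190.11175934]
top 0.86 [307. 188. 327. 208.] (array([607.2, -90.5]), 30.0)
top 0.64 [153. 212. 172. 230.] (array([536.3, 401.4]), 28.9)
top 0.55 [194. 243. 210. 262.] (array([433.4, 283.1]), 30.8)
scene 0.72 [398. 272. 422. 300.] (array([536.8, 401.9]), 35.2)
scene 0.68 [358. 223. 386. 252.] (array([433., 281.]), 36.5)
scene 0.6 [217. 228. 239. 254.] (array([ 574.7, -105.8]), 38.4)
scene 0.6 [403. 269. 424. 290.] (array([524.1, 405.1]), 26.9)
```

View pics/top1.png

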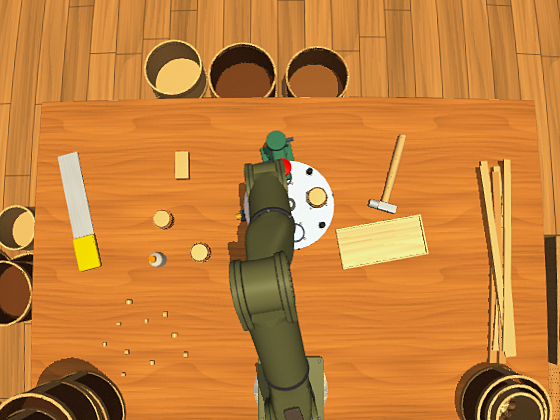

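The first tub now stands on the dial at (317,197) in the top view. The other two are still at (162,219) and (201,252). Next is the tub at (433,282).

Emit:
{"fn": "step_arm", "kwargs": {
  "dp": [
    [-0.02, 0.04, 0],
    [-0.045, 0.08, 0],
    [-0.07, 0.12, 0],
    [-0.095, 0.16, 0],
    [-0.12, 0.2, 0]
  ],
  "rotation": [
    [0, 0, 0],
    [0, 0, 0],
    [0, 0, 0],
    [0, 0, 0],
    [0, 0, 0]
  ],
  "gripper": [1, 1, 1, 1, 1],
  "squeeze": 15
}}

```text
time_s: 12.35
eef_pos: [450.0, 257.3, 189.8]
ee_rot: [0.001, 0.616, 0.787, -0.0]
wrist_force: [0.7, 0.2, -0.2]
opening: 88.5
grasp_force: 0.0
```

Emit:
{"fn": "step_arm", "kwargs": {
  "dp": [
    [-0.016, 0.023, 0],
    [-0.016, 0.023, -0.04],
    [-0.016, 0.023, -0.08],
    [-0.016, 0.023, -0.11],
    [-0.016, 0.023, -0.12]
  ],
  "rotation": [
    [0, 0, 0],
    [0, 0, 0],
    [0, 0, 0],
    [0, 0, 0],
    [0, 0, 0]
  ],
  "gripper": [1, 1, 1, 1, 1]
}}

```text
time_s: 12.85
eef_pos: [433.5, 278.4, 67.2]
ee_rot: [0.0, 0.616, 0.788, -0.002]
wrist_force: [-0.8, 0.3, 0.9]
opening: 88.1
grasp_force: 0.0
```

```bash
python3 - <<'E'
from h import *
cal,im=look([('tub_a',0)]); print(cal['position'])
for o in outline_of('tub_a','wrist'): print(o['conf'],o['extent'],circ(cal,o['region'],25),circ(cal,o['region'],42))
E
```

```text
t 12.85 tcp [433.5 278.4  67.2] F [-0.8  0.3  0.9] op 88.1 tooly (np.float64(13.994514927551872), array([-0.003, -0.004, -1.   ]))
tub_a 0.92 [275.0, 218.0] [433.2, 283.7]
tub_a 0.9 [496.0, 72.0] [538.1, 403.5]
[416.33388959 350.51504503 213.23768017]
0.76 [447.3, 0.0, 555.8, 130.5] (array([531.5, 398.7]), 31.1) (array([521.1, 394.4]), 28.3)
0.68 [218.6, 175.0, 327.8, 290.5] (array([433.6, 280.4]), 34.8) (array([432.1, 286.7]), 31.7)
```

Emit:
{"fn": "step_arm", "kwargs": {
  "dp": [
    [0, 0.004, -0.025],
    [0, 0.004, -0.05],
    [0, 0.004, -0.054],
    [0, 0.004, -0.054],
    [0, 0.004, -0.054]
  ],
  "rotation": [
    [0, 0, 0],
    [0, 0, 0],
    [0, 0, 0],
    [0, 0, 0],
    [0, 0, 0]
  ],
  "gripper": [1, 1, 1, -0.4, -0.4]
}}

```text
time_s: 13.5
eef_pos: [434.6, 285.5, 17.3]
ee_rot: [0.0, 0.615, 0.789, 0.001]
wrist_force: [-0.6, 0.5, -0.0]
opening: 74.2
grasp_force: 0.0
```

Emit:
{"fn": "step_arm", "kwargs": {
  "dp": [
    [0, 0, 0],
    [0, 0, 0],
    [0, 0, 0],
    [0, 0, 0],
    [0, 0, 0]
  ],
  "rotation": [
    [0, 0, 0],
    [0, 0, 0],
    [0, 0, 0],
    [0, 0, 0],
    [0, 0, 0]
  ],
  "gripper": [-0.4, -0.4, -0.4, 1, 1]
}}

```text
time_s: 14.0
eef_pos: [433.7, 285.3, 16.0]
ee_rot: [0.0, 0.615, 0.789, 0.0]
wrist_force: [-0.5, 0.6, -0.1]
opening: 73.7
grasp_force: 0.0
```

Emit:
{"fn": "step_arm", "kwargs": {
  "dp": [
    [0, 0, 0],
    [0, 0, 0],
    [0, 0, 0],
    [0, 0, 0],
    [0, 0, 0]
  ],
  "rotation": [
    [0, 0, 0],
    [0, 0, 0.14],
    [0, 0, 0.28],
    [0, 0, 0.42],
    [0, 0, 0.56]
  ],
  "gripper": [1, 1, 1, 1, 1]
}}

```text
time_s: 14.5
eef_pos: [433.5, 285.2, 15.6]
ee_rot: [-0.0, 0.37, 0.929, -0.0]
wrist_force: [0.7, -1.0, -0.2]
opening: 87.9
grasp_force: 0.0
```

Emit:
{"fn": "step_arm", "kwargs": {
  "dp": [
    [0, 0, 0],
    [0, 0, 0],
    [0, 0, 0],
    [0, 0, 0],
    [0, 0, 0]
  ],
  "rotation": [
    [0, 0, 0.14],
    [0, 0, 0.28],
    [0, 0, 0.42],
    [0, 0, 0.56],
    [0, 0, 0.7]
  ],
  "gripper": [1, 1, 1, 1, 1]
}}

```text
time_s: 15.0
eef_pos: [433.6, 285.1, 15.6]
ee_rot: [-0.0, 0.029, 1.0, -0.0]
wrist_force: [0.4, -0.2, -0.0]
opening: 88.2
grasp_force: 0.0
```

Emit:
{"fn": "step_arm", "kwargs": {
  "dp": [
    [0, 0, 0],
    [0, 0, 0],
    [0, 0, 0],
    [0, 0, 0],
    [0, 0, 0]
  ],
  "rotation": [
    [0, 0, 0.14],
    [0, 0, 0.28],
    [0, 0, 0.28],
    [0, 0, 0.28],
    [0, 0, 0.28]
  ],
  "gripper": [1, 1, 1, -0.4, -0.4]
}}

```text
time_s: 15.5
eef_pos: [433.5, 285.2, 15.7]
ee_rot: [-0.0, -0.107, 0.994, -0.0]
wrist_force: [0.3, -0.3, 0.0]
opening: 74.7
grasp_force: 0.0
```

Emit:
{"fn": "step_arm", "kwargs": {
  "dp": [
    [0, 0, 0],
    [0, 0, 0],
    [0, 0, 0],
    [0, 0, 0],
    [0, 0, 0]
  ],
  "rotation": [
    [0, 0, 0],
    [0, 0, 0],
    [0, 0, 0],
    [0, 0, 0],
    [0, 0, 0]
  ],
  "gripper": [-0.4, -0.4, -0.4, -0.4, -0.4],
  "squeeze": 20
}}

```text
time_s: 16.0
eef_pos: [433.5, 285.1, 15.7]
ee_rot: [-0.0, -0.108, 0.994, -0.0]
wrist_force: [-0.4, -1.3, -0.3]
opening: 59.6
grasp_force: 20.0
```

Emit:
{"fn": "step_arm", "kwargs": {
  "dp": [
    [0, 0, 0.04],
    [0, 0, 0.08],
    [0.02, -0.03, 0.12],
    [0.045, -0.067, 0.12],
    [0.07, -0.105, 0.12]
  ],
  "rotation": [
    [0, 0, 0],
    [0, 0, 0],
    [0, 0, 0],
    [0, 0, 0],
    [0, 0, 0]
  ],
  "gripper": [-0.4, -0.4, -0.4, -0.4, -0.4]
}}

```text
time_s: 16.5
eef_pos: [505.1, 179.7, 137.4]
ee_rot: [0.002, -0.109, 0.994, 0.001]
wrist_force: [0.3, -0.1, -1.8]
opening: 59.6
grasp_force: 20.0
```

Emit:
{"fn": "step_arm", "kwargs": {
  "dp": [
    [0.025, -0.035, 0],
    [0.045, -0.07, 0],
    [0.059, -0.09, 0],
    [0.059, -0.09, 0],
    [0.059, -0.09, 0]
  ],
  "rotation": [
    [0, 0, 0],
    [0, 0, 0],
    [0, 0, 0],
    [0, 0, 0],
    [0, 0, 0]
  ],
  "gripper": [-0.4, -0.4, -0.4, -0.4, -0.4]
}}

```text
time_s: 17.0
eef_pos: [562.2, 90.0, 135.4]
ee_rot: [-0.0, -0.107, 0.994, 0.0]
wrist_force: [-0.7, 0.4, -1.0]
opening: 59.6
grasp_force: 20.0
```

```bash
python3 - <<'E'
from h import *
cal,im=look([('nest0',45),('post0',85),('dial_centre',65)],'w4.png')
E
```

```text
t 17.0 tcp [562.2  90.  135.4] F [-0.7  0.4 -1. ] op 59.6 tooly (np.float64(102.44504497831059), array([-0.001,  0.001, -1.   ]))
nest0 0.85 [142.0, 81.0] [490.2, -14.3]
nest0 0.64 [277.0, 216.0] [562.8, 92.8]
post0 0.69 [268.0, 88.0] [479.5, 69.2]
post0 0.39 [155.0, 214.0] [565.4, 16.1]
dial_centre 0.82 [156.0, 212.0] [571.8, 11.1]
```

View pics/w4.png

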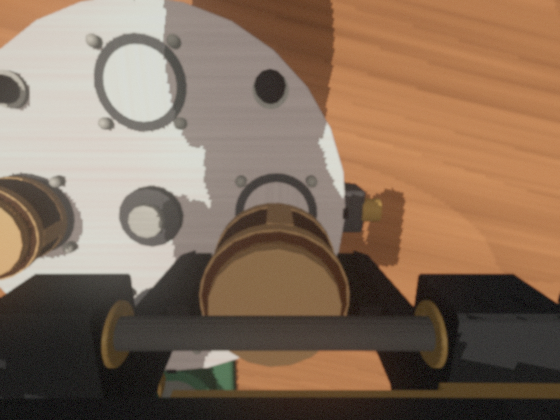

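The tub is over its nest, ring at (277,216), and tub 1 is seated at left. I'll lower it.

Emit:
{"fn": "step_arm", "kwargs": {
  "dp": [
    [0, 0, -0.03],
    [0, 0, -0.055],
    [0, 0, -0.062],
    [0, 0, -0.068],
    [0, 0, -0.073]
  ],
  "rotation": [
    [0, 0, 0],
    [0, 0, 0],
    [0, 0, 0],
    [0, 0, 0],
    [0, 0, 0]
  ],
  "gripper": [-0.4, -0.4, -0.4, -0.4, -0.4]
}}

```text
time_s: 17.7
eef_pos: [562.8, 91.1, 63.1]
ee_rot: [0.0, -0.108, 0.994, 0.0]
wrist_force: [-0.4, 0.0, -1.7]
opening: 59.1
grasp_force: 20.0
```

Emit:
{"fn": "step_arm", "kwargs": {
  "dp": [
    [0, 0, 0],
    [0, 0, 0],
    [0, 0, 0],
    [0, 0, 0],
    [0, 0, 0]
  ],
  "rotation": [
    [0, 0, 0],
    [0, 0, 0],
    [0, 0, 0],
    [0, 0, 0],
    [0, 0, 0]
  ],
  "gripper": [-0.4, -0.4, 0.6, 1, 1]
}}

```text
time_s: 18.2
eef_pos: [563.0, 90.2, 63.2]
ee_rot: [0.001, -0.108, 0.994, 0.0]
wrist_force: [0.3, -0.8, -0.5]
opening: 81.2
grasp_force: 0.0
```

Emit:
{"fn": "step_arm", "kwargs": {
  "dp": [
    [0, 0, 0.03],
    [0, 0, 0.07],
    [0, 0.01, 0.11],
    [-0.01, 0.05, 0.13],
    [-0.02, 0.1, 0.13]
  ],
  "rotation": [
    [0, 0, 0],
    [0, 0, 0],
    [0, 0, 0],
    [0, 0, 0],
    [0, 0, 0]
  ],
  "gripper": [1, 1, 1, 1, 1],
  "squeeze": 15
}}

```text
time_s: 18.7
eef_pos: [545.3, 188.5, 196.2]
ee_rot: [0.003, -0.105, 0.994, 0.0]
wrist_force: [1.0, 1.2, -0.6]
opening: 88.1
grasp_force: 0.0
```

Emit:
{"fn": "step_arm", "kwargs": {
  "dp": [
    [-0.005, 0.04, 0],
    [-0.01, 0.09, 0],
    [-0.01, 0.14, 0],
    [-0.01, 0.19, 0],
    [-0.01, 0.21, 0]
  ],
  "rotation": [
    [0, 0, 0],
    [0, 0, 0],
    [0, 0, 0],
    [0, 0, 0],
    [0, 0, 0]
  ],
  "gripper": [1, 1, 1, 1, 1]
}}

```text
time_s: 19.2
eef_pos: [530.3, 406.1, 193.3]
ee_rot: [-0.0, -0.111, 0.994, 0.003]
wrist_force: [0.1, -0.0, -0.1]
opening: 88.1
grasp_force: 0.0
```

```bash
python3 - <<'E'
from h import *
cal,im=look([('tub_a',0),('glue',0)]); print(cal['position'])
for o in outline_of('tub_a','wrist'): print(o['conf'],o['extent'],circ(cal,o['region'],25),circ(cal,o['region'],42))
cal,im=look([('glue',0)],cam='top')
for o in outline_of('tub_a','top'): print(o['conf'],o['extent'],circ(cal,o['region'],25),circ(cal,o['region'],75))
E
```

```text
t 19.2 tcp [530.3 406.1 193.3] F [ 0.1 -0.  -0.1] op 88.1 tooly (np.float64(102.82525511596195), array([-0.001,  0.007, -1.   ]))
tub_a 0.75 [268.0, 193.0] [540.2, 403.2]
glue 0.67 [312.0, 67.0] [412.0, 418.0]
[459.11080383 389.75806707 339.49866821]
0.9 [234.7, 162.0, 300.3, 235.5] (array([540.8, 403.7]), 33.4) (array([536.4, 403. ]), 31.6)
t 19.4 tcp [532.8 398.2 192.5] F [-0.  -1.7  0.2] op 88.5 tooly (np.float64(102.29258100832912), array([ 0.   , -0.002, -1.   ]))
glue 0.75 [308.0, 171.0] [694.8, -63.4]
glue 0.59 [161.0, 260.0] [407.5, 413.0]
0.88 [308.1, 187.1, 327.8, 210.0] (array([606. , -90.7]), 30.6) (array([598.6, -87. ]), 29.6)
0.87 [251.9, 200.3, 270.8, 217.8] (array([569.7,  89.6]), 30.8) (array([563.4,  87.5]), 29.8)
```

Emit:
{"fn": "step_arm", "kwargs": {
  "dp": [
    [0.006, 0.005, -0.045],
    [0.006, 0.005, -0.09],
    [0.006, 0.005, -0.13],
    [0.006, 0.005, -0.15],
    [0.006, 0.005, -0.17]
  ],
  "rotation": [
    [0, 0, 0],
    [0, 0, 0],
    [0, 0, 0],
    [0, 0, 0],
    [0, 0, 0]
  ],
  "gripper": [1, 1, 1, 1, 1]
}}

```text
time_s: 20.05
eef_pos: [539.1, 401.8, 21.2]
ee_rot: [-0.001, -0.107, 0.994, -0.001]
wrist_force: [0.2, 1.0, 0.2]
opening: 88.0
grasp_force: 0.0
```

Emit:
{"fn": "step_arm", "kwargs": {
  "dp": [
    [0, 0, -0.008],
    [0, 0, -0.008],
    [0, 0, -0.008],
    [0, 0, -0.008],
    [0, 0, -0.008]
  ],
  "rotation": [
    [0, 0, 0],
    [0, 0, 0],
    [0, 0, 0],
    [0, 0, 0],
    [0, 0, 0]
  ],
  "gripper": [-0.4, -0.4, -0.4, -0.4, -0.4]
}}

```text
time_s: 20.55
eef_pos: [539.6, 404.6, 16.2]
ee_rot: [0.001, -0.108, 0.994, 0.0]
wrist_force: [0.3, -0.9, 3.5]
opening: 59.6
grasp_force: 15.0
```

Emit:
{"fn": "step_arm", "kwargs": {
  "dp": [
    [0, 0, 0],
    [0, 0, 0],
    [0, 0, 0],
    [0, 0, 0],
    [0, 0, 0]
  ],
  "rotation": [
    [0, 0, 0],
    [0, 0, 0],
    [0, 0, 0],
    [0, 0, -0.13],
    [0, 0, -0.26]
  ],
  "gripper": [-0.4, 1, 1, 1, 1]
}}

```text
time_s: 21.05
eef_pos: [538.3, 404.2, 14.4]
ee_rot: [-0.0, 0.024, 1.0, 0.0]
wrist_force: [0.2, -0.3, -0.9]
opening: 87.9
grasp_force: 0.0
```

Emit:
{"fn": "step_arm", "kwargs": {
  "dp": [
    [0, 0, 0],
    [0, 0, 0],
    [0, 0, 0],
    [0, 0, 0],
    [0, 0, 0]
  ],
  "rotation": [
    [0, 0, -0.14],
    [0, 0, -0.28],
    [0, 0, -0.42],
    [0, 0, -0.56],
    [0, 0, -0.7]
  ],
  "gripper": [1, 1, 1, 1, 1]
}}

```text
time_s: 21.55
eef_pos: [538.3, 404.4, 14.4]
ee_rot: [-0.0, 0.366, 0.931, -0.0]
wrist_force: [0.4, 0.6, 0.2]
opening: 88.0
grasp_force: 0.0
```

Emit:
{"fn": "step_arm", "kwargs": {
  "dp": [
    [0, 0, 0],
    [0, 0, 0],
    [0, 0, 0],
    [0, 0, 0],
    [0, 0, 0]
  ],
  "rotation": [
    [0, 0, -0.1],
    [0, 0, -0.1],
    [0, 0, -0.1],
    [0, 0, -0.1],
    [0, 0, -0.1]
  ],
  "gripper": [1, -0.4, -0.4, -0.4, -0.4]
}}

```text
time_s: 22.05
eef_pos: [538.7, 404.1, 14.7]
ee_rot: [-0.0, 0.409, 0.913, 0.0]
wrist_force: [-0.7, -0.3, -0.1]
opening: 59.8
grasp_force: 15.0
```

Emit:
{"fn": "step_arm", "kwargs": {
  "dp": [
    [0, 0, 0],
    [0, 0, 0],
    [0, 0, 0],
    [0, 0, 0],
    [0, 0, 0]
  ],
  "rotation": [
    [0, 0, 0],
    [0, 0, 0],
    [0, 0, 0],
    [0, 0, 0],
    [0, 0, 0]
  ],
  "gripper": [-0.4, -0.4, -0.4, -0.4, -0.4],
  "squeeze": 20
}}

```text
time_s: 22.55
eef_pos: [538.7, 404.2, 14.6]
ee_rot: [-0.0, 0.409, 0.912, -0.0]
wrist_force: [0.7, 0.2, -1.5]
opening: 59.5
grasp_force: 20.0
```

Emit:
{"fn": "step_arm", "kwargs": {
  "dp": [
    [0, 0, 0.045],
    [0, 0, 0.09],
    [-0.003, -0.025, 0.13],
    [-0.008, -0.07, 0.13],
    [-0.013, -0.115, 0.13]
  ],
  "rotation": [
    [0, 0, 0],
    [0, 0, 0],
    [0, 0, 0],
    [0, 0, 0],
    [0, 0, 0]
  ],
  "gripper": [-0.4, -0.4, -0.4, -0.4, -0.4]
}}

```text
time_s: 23.05
eef_pos: [526.1, 289.2, 146.5]
ee_rot: [0.001, 0.409, 0.913, 0.002]
wrist_force: [1.3, -1.2, -1.8]
opening: 59.8
grasp_force: 20.0
```

Emit:
{"fn": "step_arm", "kwargs": {
  "dp": [
    [-0.005, -0.045, 0],
    [-0.01, -0.09, 0],
    [-0.015, -0.135, 0],
    [-0.02, -0.18, 0],
    [-0.025, -0.225, 0]
  ],
  "rotation": [
    [0, 0, 0],
    [0, 0, 0],
    [0, 0, 0],
    [0, 0, 0],
    [0, 0, 0]
  ],
  "gripper": [-0.4, -0.4, -0.4, -0.4, -0.4]
}}

```text
time_s: 23.55
eef_pos: [500.4, 62.6, 144.9]
ee_rot: [0.0, 0.409, 0.912, 0.0]
wrist_force: [1.0, -0.7, -2.2]
opening: 59.4
grasp_force: 20.0
```

Emit:
{"fn": "step_arm", "kwargs": {
  "dp": [
    [-0.004, -0.04, 0],
    [-0.008, -0.08, 0],
    [-0.008, -0.08, 0],
    [-0.008, -0.08, 0],
    [-0.008, -0.08, 0]
  ],
  "rotation": [
    [0, 0, 0],
    [0, 0, 0],
    [0, 0, 0],
    [0, 0, 0],
    [0, 0, 0]
  ],
  "gripper": [-0.4, -0.4, -0.4, -0.4, -0.4]
}}

```text
time_s: 24.05
eef_pos: [493.2, -14.2, 144.9]
ee_rot: [0.0, 0.409, 0.913, 0.001]
wrist_force: [0.6, -0.9, -0.5]
opening: 59.5
grasp_force: 20.0
```

```bash
python3 - <<'E'
from h import *
cal,im=look([('nest0',45),('post0',85),('dial_centre',65),('plunger_top',204)],'w5.png')
E
```

```text
t 24.05 tcp [493.2 -14.2 144.9] F [ 0.6 -0.9 -0.5] op 59.5 tooly (np.float64(41.80849019998721), array([ 0.001,  0.001, -1.   ]))
nest0 0.68 [274.0, 211.0] [493.5, -13.3]
post0 0.97 [351.0, 114.0] [479.7, 70.9]
post0 0.43 [354.0, 246.0] [541.7, 13.3]
dial_centre 0.8 [369.0, 265.0] [570.0, 6.9]
```

Emit:
{"fn": "step_arm", "kwargs": {
  "dp": [
    [0, -0.0015, -0.04],
    [0, -0.0015, -0.065],
    [0, -0.0015, -0.072],
    [0, -0.0015, -0.078],
    [0, -0.0015, -0.084]
  ],
  "rotation": [
    [0, 0, 0],
    [0, 0, 0],
    [0, 0, 0],
    [0, 0, 0],
    [0, 0, 0]
  ],
  "gripper": [-0.4, -0.4, -0.4, -0.4, -0.4]
}}

```text
time_s: 24.8
eef_pos: [493.3, -16.9, 61.1]
ee_rot: [0.001, 0.409, 0.912, 0.0]
wrist_force: [-0.8, 0.1, -1.1]
opening: 59.8
grasp_force: 20.0
```

Emit:
{"fn": "step_arm", "kwargs": {
  "dp": [
    [0, 0, 0],
    [0, 0, 0],
    [0, 0, 0],
    [0, 0, 0],
    [0, 0, 0.02]
  ],
  "rotation": [
    [0, 0, 0],
    [0, 0, 0],
    [0, 0, 0],
    [0, 0, 0],
    [0, 0, 0]
  ],
  "gripper": [-0.4, 0.5, 0.8, 0.8, 0.8]
}}

```text
time_s: 25.3
eef_pos: [491.7, -17.2, 79.9]
ee_rot: [-0.001, 0.409, 0.912, -0.001]
wrist_force: [-0.6, -0.2, 0.8]
opening: 79.4
grasp_force: 0.0
```

Emit:
{"fn": "step_arm", "kwargs": {
  "dp": [
    [0, 0, 0.03],
    [0, 0, 0.07],
    [0, 0, 0.07],
    [-0.02, 0.02, 0.07],
    [-0.02, 0.02, 0.07]
  ],
  "rotation": [
    [0, 0, 0],
    [0, 0, 0.14],
    [0, 0, 0.28],
    [0, 0, 0.42],
    [0, 0, 0.56]
  ],
  "gripper": [0.8, 0.8, 0.8, 0, 0]
}}

```text
time_s: 25.8
eef_pos: [470.7, 4.7, 151.5]
ee_rot: [-0.001, 0.137, 0.991, 0.0]
wrist_force: [-0.0, -0.1, -0.2]
opening: 65.3
grasp_force: 0.0
```

```bash
python3 - <<'E'
from h import *
cal,im=look([('post0',85)],'w6.png')
for o in outline_of('tub_a','wrist'): print(o['conf'],o['extent'],circ(cal,o['region'],70))
cal,im=look([],'top2.png',cam='top')
for o in outline_of('tub_a','top'): print(o['conf'],o['extent'],circ(cal,o['region'],25),circ(cal,o['region'],75))
E
```

```text
t 25.8 tcp [470.7   4.7 151.5] F [-0.  -0.1 -0.2] op 65.3 tooly (np.float64(74.47638317077333), array([-0.,  0., -1.]))
post0 0.83 [369.0, 211.0] [478.5, 69.2]
post0 0.37 [257.0, 242.0] [479.7, -8.8]
0.82 [173.7, 352.6, 246.5, 396.6] (array([588.2, -83.1]), 27.7)
0.7 [380.9, 249.9, 439.6, 304.4] (array([542. ,  91.8]), 19.6)
0.7 [207.0, 203.3, 295.1, 303.0] (array([495.4, -17.7]), 35.8)
t 25.95 tcp [472.9   2.6 151.1] F [ 0.  -0.3  0.3] op 53.6 tooly (np.float64(73.51301095712317), array([ 0.001,  0.   , -1.   ]))
0.87 [309.7, 188.0, 325.9, 210.6] (array([605.7, -89.9]), 30.4) (array([598.2, -86.3]), 29.4)
0.61 [240.5, 157.0, 334.1, 247.2] (array([594. ,   0.7]), 116.0) (array([586.9,   1.4]), 112.3)
0.54 [253.0, 202.4, 271.7, 217.5] (array([572.5,  91.5]), 26.5) (array([566.1,  89.4]), 25.7)
```

View pics/w6.png

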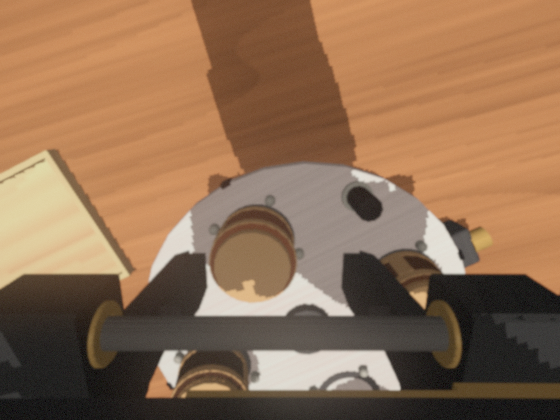

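All three tubs are seated: tub 3 at (255,255), tub 1 at (212,375) and tub 2 at (405,275). Post top is at (365,207). Next I'll grip the post at press angle 135°.

Emit:
{"fn": "step_arm", "kwargs": {
  "dp": [
    [0.002, 0.022, 0],
    [0.004, 0.044, 0],
    [0.006, 0.066, 0],
    [0.006, 0.066, -0.03],
    [0.006, 0.066, -0.06]
  ],
  "rotation": [
    [0, 0, 0.14],
    [0, 0, 0.28],
    [0, 0, 0.42],
    [0, 0, 0.49],
    [0, 0, 0.49]
  ],
  "gripper": [0, 0, 0, 0, 0]
}}

```text
time_s: 26.55
eef_pos: [480.1, 69.4, 90.5]
ee_rot: [0.001, -0.103, 0.995, 0.001]
wrist_force: [0.5, -0.5, -1.2]
opening: 44.0
grasp_force: 0.0
```

Emit:
{"fn": "step_arm", "kwargs": {
  "dp": [
    [0, 0, -0.015],
    [0, 0, -0.029],
    [0, 0, -0.029],
    [0, 0, -0.029],
    [0, 0, -0.029]
  ],
  "rotation": [
    [0, 0, 0],
    [0, 0, 0],
    [0, 0, 0],
    [0, 0, 0],
    [0, 0, 0]
  ],
  "gripper": [0, 0, -1, -1, -1]
}}

```text
time_s: 27.05
eef_pos: [479.3, 68.7, 62.4]
ee_rot: [0.001, -0.102, 0.995, 0.0]
wrist_force: [-0.2, 0.6, -0.4]
opening: 22.0
grasp_force: 0.0
```

Emit:
{"fn": "step_arm", "kwargs": {
  "dp": [
    [0, 0, 0],
    [0, 0, 0],
    [0, 0, 0],
    [0, 0, 0],
    [0, 0, 0]
  ],
  "rotation": [
    [0, 0, 0],
    [0, 0, 0],
    [0, 0, 0],
    [0, 0, 0],
    [0, 0, 0]
  ],
  "gripper": [-1, -1, -1, -1, -1]
}}

```text
time_s: 27.55
eef_pos: [478.8, 69.2, 62.4]
ee_rot: [0.0, -0.103, 0.995, 0.0]
wrist_force: [-2.1, 1.5, 6.8]
opening: 17.3
grasp_force: 20.0
```

Emit:
{"fn": "step_arm", "kwargs": {
  "dp": [
    [-0.0092, -0.0168, 0],
    [-0.0157, -0.0348, 0],
    [-0.0193, -0.0536, 0],
    [-0.0199, -0.0727, 0],
    [-0.0175, -0.0917, 0]
  ],
  "rotation": [
    [0, 0, 0],
    [0, 0, 0],
    [0, 0, 0],
    [0, 0, 0],
    [0, 0, 0]
  ],
  "gripper": [-1, -1, -1, -1, -1]
}}

```text
time_s: 28.05
eef_pos: [458.9, -21.1, 62.2]
ee_rot: [-0.001, -0.105, 0.994, 0.001]
wrist_force: [-4.0, 3.6, 6.3]
opening: 17.3
grasp_force: 20.0
```

Emit:
{"fn": "step_arm", "kwargs": {
  "dp": [
    [0.0054, -0.0184, 0],
    [0.0135, -0.0358, 0],
    [0.0243, -0.0516, 0],
    [0.0374, -0.0655, 0],
    [0.0525, -0.0773, 0]
  ],
  "rotation": [
    [0, 0, 0],
    [0, 0, 0],
    [0, 0, 0],
    [0, 0, 0],
    [0, 0, 0]
  ],
  "gripper": [-1, -1, -1, -1, -1]
}}

```text
time_s: 28.55
eef_pos: [513.5, -100.8, 62.3]
ee_rot: [-0.0, -0.103, 0.995, 0.0]
wrist_force: [-3.0, 3.2, 2.5]
opening: 17.0
grasp_force: 20.0
```

Emit:
{"fn": "step_arm", "kwargs": {
  "dp": [
    [0, 0, 0],
    [0, 0, 0],
    [0, 0, 0],
    [0, 0, 0],
    [0, 0, 0]
  ],
  "rotation": [
    [0, 0, 0],
    [0, 0, 0],
    [0, 0, 0],
    [0, 0, 0],
    [0, 0, 0]
  ],
  "gripper": [-1, -1, 0, 0, 0]
}}

```text
time_s: 29.05
eef_pos: [513.2, -100.0, 61.6]
ee_rot: [-0.0, -0.103, 0.995, 0.0]
wrist_force: [0.2, -0.0, 0.3]
opening: 38.7
grasp_force: 0.0
```

Emit:
{"fn": "step_arm", "kwargs": {
  "dp": [
    [0, 0, 0.04],
    [0, 0, 0.08],
    [0, 0, 0.12],
    [0, 0, 0.17],
    [0, 0, 0.18]
  ],
  "rotation": [
    [0, 0, 0],
    [0, 0, 0],
    [0, 0, 0],
    [0, 0, 0],
    [0, 0, 0]
  ],
  "gripper": [0, 0, 0, 0, 0]
}}

```text
time_s: 29.55
eef_pos: [516.2, -99.5, 246.4]
ee_rot: [0.004, -0.103, 0.995, -0.001]
wrist_force: [0.8, 0.4, -0.1]
opening: 43.8
grasp_force: 0.0
```

```bash
python3 - <<'E'
from h import *
cal,im=look([('plunger_top',204),('post0',85),('dial_centre',65)],'w7.png')
for o in outline_of('tub_a','wrist'): print(o['conf'],o['extent'],circ(cal,o['region'],70))
for o in outline_of('plunger_top','wrist')[:2]: print(o['conf'],o['extent'])
E
```

```text
t 29.55 tcp [516.2 -99.5 246.4] F [ 0.8  0.4 -0.1] op 43.8 tooly (np.float64(101.80831587974015), array([ 0.007, -0.001, -1.   ]))
post0 0.96 [272.0, 191.0] [516.8, -100.7]
post0 0.88 [458.0, 187.0] [477.9, 69.3]
dial_centre 0.81 [352.0, 257.0] [575.0, -1.9]
dial_centre 0.67 [457.0, 191.0] [483.7, 81.8]
0.74 [244.9, 231.9, 302.2, 303.3] (array([603.3, -83.1]), 35.7)
0.58 [327.5, 147.2, 400.7, 217.2] (array([494.2, -12.9]), 34.3)
0.49 [327.2, 352.0, 344.7, 370.0] (array([702.1,  14.1]), 10.6)
0.16 [339.2, 350.6, 354.3, 369.0] (array([700.7,  27.6]), 9.3)
0.5 [341.6, 350.3, 358.1, 368.9]
0.46 [227.9, 120.2, 481.2, 359.3]
```

View pics/w7.png

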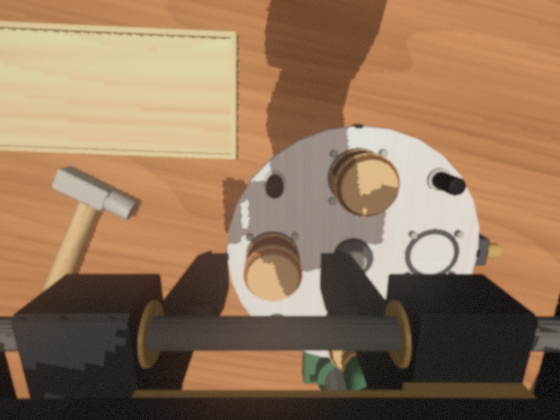

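The dial has turned one click. The empty nest is now at (430,252), tub 3 at (365,185) and tub 2 at (272,268), so tub 1 is under the plunger. I'll go to the plunger head.

Emit:
{"fn": "step_arm", "kwargs": {
  "dp": [
    [0.038, 0.03, 0],
    [0.076, 0.06, 0],
    [0.115, 0.09, 0],
    [0.155, 0.12, 0],
    [0.155, 0.12, 0]
  ],
  "rotation": [
    [0, 0, 0],
    [0, 0, 0],
    [0, 0, 0],
    [0, 0, 0],
    [0, 0, 0]
  ],
  "gripper": [-1, -1, -1, -1, -1]
}}

```text
time_s: 30.35
eef_pos: [671.5, 27.2, 239.3]
ee_rot: [0.001, -0.106, 0.994, 0.003]
wrist_force: [-0.8, 0.2, 0.3]
opening: 6.4
grasp_force: 0.0
```

Emit:
{"fn": "step_arm", "kwargs": {
  "dp": [
    [0, 0, -0.02],
    [0, 0, -0.03],
    [0, 0, -0.03],
    [0, 0, -0.03],
    [0, 0, -0.03]
  ],
  "rotation": [
    [0, 0, 0],
    [0, 0, 0],
    [0, 0, 0],
    [0, 0, 0],
    [0, 0, 0]
  ],
  "gripper": [-1, -1, -1, -1, -1]
}}

```text
time_s: 30.85
eef_pos: [668.9, 19.4, 212.4]
ee_rot: [0.0, -0.103, 0.995, 0.0]
wrist_force: [-0.0, 0.5, -0.6]
opening: 0.6
grasp_force: 0.0
```

```bash
python3 - <<'E'
from h import *
cal,im=look([],'w8.png'); o=outline_of('plunger_top','wrist')[:3]
for x in o: print(x['conf'],x['extent'])
hsv=cv2.cvtColor(im,cv2.COLOR_RGB2HSV); m=((hsv[:,:,0]<6)|(hsv[:,:,0]>174))&(hsv[:,:,1]>200)&(hsv[:,:,2]>90)
m=cv2.morphologyEx(m.astype(np.uint8),cv2.MORPH_OPEN,np.ones((5,5))); print(m.sum(),cv2.boundingRect(m), circ(cal,m,204) if m.sum()>50 else '')
E
```

```text
t 30.85 tcp [668.9  19.4 212.4] F [-0.   0.5 -0.6] op 0.6 tooly (np.float64(101.78989396437602), array([ 0.001,  0.   , -1.   ]))
0.75 [229.9, 205.0, 330.6, 271.0]
0 (0, 0, 0, 0)
```

View pics/w8.png

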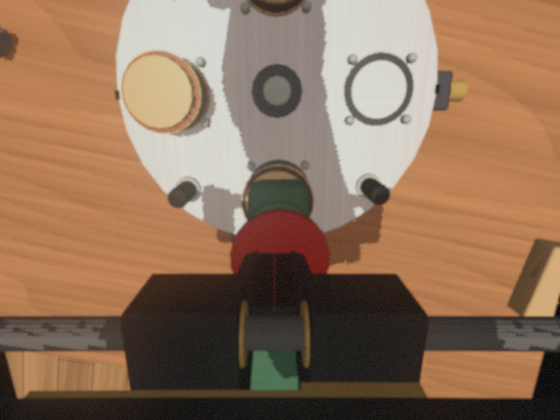

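The shut fingers are centred over the red head at (280,255), with tub 1 beneath. I'll press.

Emit:
{"fn": "step_arm", "kwargs": {
  "dp": [
    [0, 0, -0.007],
    [0, 0, -0.011],
    [0, 0, -0.016],
    [0, 0, -0.02],
    [0, 0, -0.024]
  ],
  "rotation": [
    [0, 0, 0],
    [0, 0, 0],
    [0, 0, 0],
    [0, 0, 0],
    [0, 0, 0]
  ],
  "gripper": [-1, -1, -1, -1, -1]
}}

```text
time_s: 31.45
eef_pos: [669.4, 19.8, 189.5]
ee_rot: [0.001, -0.103, 0.995, -0.0]
wrist_force: [-3.9, -1.7, 14.9]
opening: 0.3
grasp_force: 7.4
```

Emit:
{"fn": "step_arm", "kwargs": {
  "dp": [
    [0, 0, -0.003],
    [0, 0, -0.006],
    [0, 0, -0.008],
    [0, 0, -0.009],
    [0, 0, -0.009]
  ],
  "rotation": [
    [0, 0, 0],
    [0, 0, 0],
    [0, 0, 0],
    [0, 0, 0],
    [0, 0, 0]
  ],
  "gripper": [-1, -1, -1, -1, -1]
}}

```text
time_s: 31.95
eef_pos: [669.4, 19.9, 184.4]
ee_rot: [0.002, -0.102, 0.995, -0.001]
wrist_force: [-9.8, -3.0, 30.9]
opening: 0.5
grasp_force: 15.6
```

Emit:
{"fn": "step_arm", "kwargs": {
  "dp": [
    [0, 0, 0],
    [0, 0, 0],
    [0, 0, 0],
    [0, 0, 0],
    [0, 0, 0]
  ],
  "rotation": [
    [0, 0, 0],
    [0, 0, 0],
    [0, 0, 0],
    [0, 0, 0],
    [0, 0, 0]
  ],
  "gripper": [-1, -1, -1, -1, -1]
}}

```text
time_s: 32.45
eef_pos: [669.4, 19.8, 184.4]
ee_rot: [0.002, -0.102, 0.995, -0.001]
wrist_force: [-9.3, -2.5, 31.3]
opening: 0.5
grasp_force: 15.6
```

Emit:
{"fn": "step_arm", "kwargs": {
  "dp": [
    [0, 0, 0.02],
    [0, 0, 0.04],
    [0, 0, 0.06],
    [-0.04, 0.01, 0.06],
    [-0.08, 0.02, 0.06]
  ],
  "rotation": [
    [0, 0, 0],
    [0, 0, 0],
    [0, 0, 0],
    [0, 0, 0],
    [0, 0, 0]
  ],
  "gripper": [-1, -1, -1, 0, 0]
}}

```text
time_s: 32.95
eef_pos: [588.3, 39.9, 238.7]
ee_rot: [0.001, -0.102, 0.995, 0.0]
wrist_force: [-0.3, 1.2, -1.0]
opening: 14.3
grasp_force: 0.0
```

Emit:
{"fn": "step_arm", "kwargs": {
  "dp": [
    [-0.04, 0.01, 0],
    [-0.08, 0.02, 0],
    [-0.11, 0.029, 0],
    [-0.11, 0.029, -0.04],
    [-0.11, 0.029, -0.08]
  ],
  "rotation": [
    [0, 0, 0],
    [0, 0, 0],
    [0, 0, 0],
    [0, 0, 0],
    [0, 0, 0]
  ],
  "gripper": [0, 0, 0, 0, 0]
}}

```text
time_s: 33.45
eef_pos: [478.7, 69.1, 158.9]
ee_rot: [0.001, -0.103, 0.995, 0.0]
wrist_force: [1.0, -0.5, -0.8]
opening: 44.0
grasp_force: 0.0
```

```bash
python3 - <<'E'
from h import *
cal,im=look([('post0',85)])
E
```

```text
t 33.45 tcp [478.7  69.1 158.9] F [ 1.  -0.5 -0.8] op 44.0 tooly (np.float64(101.85680450895477), array([-0.008, -0.001, -1.   ]))
post0 0.81 [22.0, 223.0] [516.1, -100.8]
post0 0.62 [272.0, 220.0] [478.3, 68.4]
```

Emit:
{"fn": "step_arm", "kwargs": {
  "dp": [
    [0, 0, -0.035],
    [0, 0, -0.07],
    [0, 0, -0.097],
    [0, 0, -0.097],
    [0, 0, -0.097]
  ],
  "rotation": [
    [0, 0, 0],
    [0, 0, 0],
    [0, 0, 0],
    [0, 0, 0],
    [0, 0, 0]
  ],
  "gripper": [0, 0, 0, 0, -1]
}}

```text
time_s: 34.05
eef_pos: [479.5, 69.0, 62.8]
ee_rot: [0.001, -0.103, 0.995, -0.0]
wrist_force: [1.0, 0.2, -0.5]
opening: 37.8
grasp_force: 0.0
```

Emit:
{"fn": "step_arm", "kwargs": {
  "dp": [
    [0, 0, 0],
    [0, 0, 0],
    [0, 0, 0],
    [0, 0, 0],
    [0, 0, 0]
  ],
  "rotation": [
    [0, 0, 0],
    [0, 0, 0],
    [0, 0, 0],
    [0, 0, 0],
    [0, 0, 0]
  ],
  "gripper": [-1, -1, -1, -1, -1]
}}

```text
time_s: 34.55
eef_pos: [479.6, 68.9, 63.0]
ee_rot: [0.001, -0.103, 0.995, 0.0]
wrist_force: [0.7, 0.7, 6.7]
opening: 17.4
grasp_force: 20.0
```

Emit:
{"fn": "step_arm", "kwargs": {
  "dp": [
    [-0.0092, -0.0168, 0],
    [-0.0157, -0.0348, 0],
    [-0.0193, -0.0536, 0],
    [-0.0199, -0.0727, 0],
    [-0.0175, -0.0917, 0]
  ],
  "rotation": [
    [0, 0, 0],
    [0, 0, 0],
    [0, 0, 0],
    [0, 0, 0],
    [0, 0, 0]
  ],
  "gripper": [-1, -1, -1, -1, -1]
}}

```text
time_s: 35.05
eef_pos: [459.3, -20.5, 62.8]
ee_rot: [-0.0, -0.106, 0.994, 0.002]
wrist_force: [-2.5, 4.2, 7.3]
opening: 17.0
grasp_force: 20.0
```

Emit:
{"fn": "step_arm", "kwargs": {
  "dp": [
    [0.0054, -0.0184, 0],
    [0.0135, -0.0358, 0],
    [0.0243, -0.0516, 0],
    [0.0374, -0.0655, 0],
    [0.0525, -0.0773, 0]
  ],
  "rotation": [
    [0, 0, 0],
    [0, 0, 0],
    [0, 0, 0],
    [0, 0, 0],
    [0, 0, 0]
  ],
  "gripper": [-1, -1, -1, -1, -1]
}}

```text
time_s: 35.55
eef_pos: [513.6, -100.4, 62.7]
ee_rot: [-0.0, -0.103, 0.995, 0.0]
wrist_force: [-2.6, 3.2, 2.3]
opening: 17.3
grasp_force: 20.0
```

Emit:
{"fn": "step_arm", "kwargs": {
  "dp": [
    [0, 0, 0],
    [0, 0, 0],
    [0, 0, 0],
    [0, 0, 0],
    [0, 0, 0]
  ],
  "rotation": [
    [0, 0, 0],
    [0, 0, 0],
    [0, 0, 0],
    [0, 0, 0],
    [0, 0, 0]
  ],
  "gripper": [-1, -1, 0, 0, 0]
}}

```text
time_s: 36.05
eef_pos: [513.2, -100.0, 61.7]
ee_rot: [-0.0, -0.103, 0.995, 0.0]
wrist_force: [-0.4, 1.1, -0.2]
opening: 39.1
grasp_force: 0.0
```

Emit:
{"fn": "step_arm", "kwargs": {
  "dp": [
    [0, 0, 0.04],
    [0, 0, 0.08],
    [0, 0, 0.12],
    [0, 0, 0.17],
    [0, 0, 0.18]
  ],
  "rotation": [
    [0, 0, 0],
    [0, 0, 0],
    [0, 0, 0],
    [0, 0, 0],
    [0, 0, 0]
  ],
  "gripper": [0, 0, 0, 0, 0]
}}

```text
time_s: 36.55
eef_pos: [516.2, -99.4, 246.4]
ee_rot: [0.004, -0.103, 0.995, -0.001]
wrist_force: [0.4, 0.7, -0.1]
opening: 43.9
grasp_force: 0.0
```

Emit:
{"fn": "step_arm", "kwargs": {
  "dp": [
    [0.038, 0.03, 0],
    [0.076, 0.06, 0],
    [0.115, 0.09, 0],
    [0.155, 0.12, 0],
    [0.155, 0.12, 0]
  ],
  "rotation": [
    [0, 0, 0],
    [0, 0, 0],
    [0, 0, 0],
    [0, 0, 0],
    [0, 0, 0]
  ],
  "gripper": [-1, -1, -1, -1, -1]
}}

```text
time_s: 37.05
eef_pos: [671.7, 27.2, 240.5]
ee_rot: [0.001, -0.106, 0.994, 0.003]
wrist_force: [-0.6, 0.5, -0.5]
opening: 6.4
grasp_force: 0.0
```

Emit:
{"fn": "step_arm", "kwargs": {
  "dp": [
    [0, 0, -0.02],
    [0, 0, -0.03],
    [0, 0, -0.03],
    [0, 0, -0.03],
    [0, 0, -0.03]
  ],
  "rotation": [
    [0, 0, 0],
    [0, 0, 0],
    [0, 0, 0],
    [0, 0, 0],
    [0, 0, 0]
  ],
  "gripper": [-1, -1, -1, -1, -1]
}}

```text
time_s: 37.55
eef_pos: [668.9, 19.5, 212.5]
ee_rot: [0.001, -0.103, 0.995, 0.0]
wrist_force: [-0.3, -0.3, -0.5]
opening: 0.5
grasp_force: 0.0
```

```bash
python3 - <<'E'
from h import *
cal,im=look([('post0',85),('dial_centre',65),('nest0',45)],'w9.png')
for o in outline_of('tub_a','wrist'): print(o['conf'],o['extent'],circ(cal,o['region'],70))
E
```

```text
t 37.55 tcp [668.9  19.5 212.5] F [-0.3 -0.3 -0.5] op 0.5 tooly (np.float64(101.79035493297955), array([ 0.001,  0.   , -1.   ]))
post0 0.91 [174.0, 197.0] [683.1, -63.8]
post0 0.64 [377.0, 196.0] [646.5, 104.6]
dial_centre 0.64 [280.0, 90.0] [580.1, 7.0]
0.92 [349.6, 44.5, 437.6, 126.0] (array([559.1,  95.6]), 33.7)
0.65 [120.2, 48.7, 207.1, 130.0] (array([599.6, -85.4]), 33.7)
0.62 [242.2, 160.7, 313.8, 223.3] (array([668.3,  25.1]), 29.5)
```

View pics/w9.png

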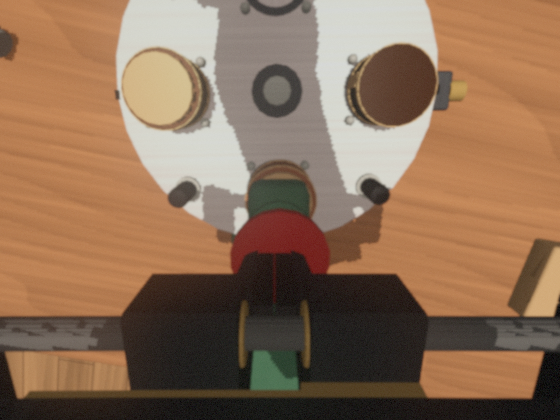

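Tub 1 at (392,85) now shows the wall-colour top, so its board is flush. A tub at (280,195) is under the plunger. I'll press it and then do the next turn and press.

Emit:
{"fn": "step_arm", "kwargs": {
  "dp": [
    [0, 0, -0.007],
    [0, 0, -0.011],
    [0, 0, -0.016],
    [0, 0, -0.02],
    [0, 0, -0.024]
  ],
  "rotation": [
    [0, 0, 0],
    [0, 0, 0],
    [0, 0, 0],
    [0, 0, 0],
    [0, 0, 0]
  ],
  "gripper": [-1, -1, -1, -1, -1]
}}

```text
time_s: 38.3
eef_pos: [669.3, 19.9, 189.3]
ee_rot: [0.001, -0.103, 0.995, -0.0]
wrist_force: [-3.7, -0.7, 15.6]
opening: 0.7
grasp_force: 7.4
```

Emit:
{"fn": "step_arm", "kwargs": {
  "dp": [
    [0, 0, -0.003],
    [0, 0, -0.006],
    [0, 0, -0.008],
    [0, 0, -0.009],
    [0, 0, -0.009]
  ],
  "rotation": [
    [0, 0, 0],
    [0, 0, 0],
    [0, 0, 0],
    [0, 0, 0],
    [0, 0, 0]
  ],
  "gripper": [-1, -1, -1, -1, -1]
}}

```text
time_s: 38.8
eef_pos: [669.4, 20.0, 184.4]
ee_rot: [0.002, -0.103, 0.995, -0.001]
wrist_force: [-9.8, -2.7, 31.9]
opening: 0.4
grasp_force: 15.9
```

Emit:
{"fn": "step_arm", "kwargs": {
  "dp": [
    [0, 0, 0],
    [0, 0, 0],
    [0, 0, 0],
    [0, 0, 0],
    [0, 0, 0]
  ],
  "rotation": [
    [0, 0, 0],
    [0, 0, 0],
    [0, 0, 0],
    [0, 0, 0],
    [0, 0, 0]
  ],
  "gripper": [-1, -1, -1, -1, -1]
}}

```text
time_s: 39.3
eef_pos: [669.4, 20.0, 184.4]
ee_rot: [0.002, -0.103, 0.995, -0.001]
wrist_force: [-9.5, -3.0, 31.8]
opening: 0.9
grasp_force: 15.9
```

Emit:
{"fn": "step_arm", "kwargs": {
  "dp": [
    [0, 0, 0.02],
    [0, 0, 0.04],
    [0, 0, 0.06],
    [-0.04, 0.01, 0.06],
    [-0.08, 0.02, 0.06]
  ],
  "rotation": [
    [0, 0, 0],
    [0, 0, 0],
    [0, 0, 0],
    [0, 0, 0],
    [0, 0, 0]
  ],
  "gripper": [-1, -1, -1, 0, 0]
}}

```text
time_s: 39.8
eef_pos: [588.3, 39.9, 238.6]
ee_rot: [0.0, -0.102, 0.995, 0.0]
wrist_force: [-0.7, 0.3, 0.4]
opening: 14.5
grasp_force: 0.0
```

Emit:
{"fn": "step_arm", "kwargs": {
  "dp": [
    [-0.04, 0.01, 0],
    [-0.08, 0.02, 0],
    [-0.11, 0.029, 0],
    [-0.11, 0.029, -0.04],
    [-0.11, 0.029, -0.08]
  ],
  "rotation": [
    [0, 0, 0],
    [0, 0, 0],
    [0, 0, 0],
    [0, 0, 0],
    [0, 0, 0]
  ],
  "gripper": [0, 0, 0, 0, 0]
}}

```text
time_s: 40.3
eef_pos: [478.7, 69.0, 158.8]
ee_rot: [0.001, -0.103, 0.995, 0.0]
wrist_force: [1.0, -0.6, 0.3]
opening: 44.1
grasp_force: 0.0
```

```bash
python3 - <<'E'
from h import *
cal,im=look([('post0',85)])
E
```

```text
t 40.3 tcp [478.7  69.  158.8] F [ 1.  -0.6  0.3] op 44.1 tooly (np.float64(101.85330459046808), array([-0.008, -0.002, -1.   ]))
post0 0.74 [23.0, 223.0] [515.5, -100.4]
post0 0.56 [271.0, 217.0] [476.3, 67.1]
post0 0.51 [282.0, 296.0] [535.5, 87.5]
```

Emit:
{"fn": "step_arm", "kwargs": {
  "dp": [
    [0, 0, -0.035],
    [0, 0, -0.07],
    [0, 0, -0.097],
    [0, 0, -0.097],
    [0, 0, -0.097]
  ],
  "rotation": [
    [0, 0, 0],
    [0, 0, 0],
    [0, 0, 0],
    [0, 0, 0],
    [0, 0, 0]
  ],
  "gripper": [0, 0, 0, 0, -1]
}}

```text
time_s: 40.9
eef_pos: [479.4, 69.1, 62.7]
ee_rot: [0.0, -0.103, 0.995, -0.0]
wrist_force: [0.0, -0.3, 0.5]
opening: 37.7
grasp_force: 0.0
```

Emit:
{"fn": "step_arm", "kwargs": {
  "dp": [
    [0, 0, 0],
    [0, 0, 0],
    [0, 0, 0],
    [0, 0, 0],
    [0, 0, 0]
  ],
  "rotation": [
    [0, 0, 0],
    [0, 0, 0],
    [0, 0, 0],
    [0, 0, 0],
    [0, 0, 0]
  ],
  "gripper": [-1, -1, -1, -1, -1]
}}

```text
time_s: 41.4
eef_pos: [479.6, 68.9, 63.0]
ee_rot: [0.001, -0.103, 0.995, 0.0]
wrist_force: [-0.5, 0.6, 7.2]
opening: 17.2
grasp_force: 20.0
```

Emit:
{"fn": "step_arm", "kwargs": {
  "dp": [
    [-0.0092, -0.0168, 0],
    [-0.0157, -0.0348, 0],
    [-0.0193, -0.0536, 0],
    [-0.0199, -0.0727, 0],
    [-0.0175, -0.0917, 0]
  ],
  "rotation": [
    [0, 0, 0],
    [0, 0, 0],
    [0, 0, 0],
    [0, 0, 0],
    [0, 0, 0]
  ],
  "gripper": [-1, -1, -1, -1, -1]
}}

```text
time_s: 41.9
eef_pos: [459.3, -20.4, 62.8]
ee_rot: [-0.0, -0.106, 0.994, 0.002]
wrist_force: [-2.9, 4.7, 7.0]
opening: 17.1
grasp_force: 20.0
```

Emit:
{"fn": "step_arm", "kwargs": {
  "dp": [
    [0.0054, -0.0184, 0],
    [0.0135, -0.0358, 0],
    [0.0243, -0.0516, 0],
    [0.0374, -0.0655, 0],
    [0.0525, -0.0773, 0]
  ],
  "rotation": [
    [0, 0, 0],
    [0, 0, 0],
    [0, 0, 0],
    [0, 0, 0],
    [0, 0, 0]
  ],
  "gripper": [-1, -1, -1, -1, -1]
}}

```text
time_s: 42.4
eef_pos: [513.7, -100.2, 62.7]
ee_rot: [0.0, -0.103, 0.995, 0.001]
wrist_force: [-3.2, 3.9, 1.8]
opening: 17.1
grasp_force: 20.0
```

Emit:
{"fn": "step_arm", "kwargs": {
  "dp": [
    [0, 0, 0],
    [0, 0, 0],
    [0, 0, 0],
    [0, 0, 0],
    [0, 0, 0]
  ],
  "rotation": [
    [0, 0, 0],
    [0, 0, 0],
    [0, 0, 0],
    [0, 0, 0],
    [0, 0, 0]
  ],
  "gripper": [-1, -1, 0, 0, 0]
}}

```text
time_s: 42.9
eef_pos: [513.2, -100.0, 61.7]
ee_rot: [-0.0, -0.103, 0.995, 0.0]
wrist_force: [-0.1, 1.2, -0.4]
opening: 39.5
grasp_force: 0.0
```

Emit:
{"fn": "step_arm", "kwargs": {
  "dp": [
    [0, 0, 0.04],
    [0, 0, 0.08],
    [0, 0, 0.12],
    [0, 0, 0.17],
    [0, 0, 0.18]
  ],
  "rotation": [
    [0, 0, 0],
    [0, 0, 0],
    [0, 0, 0],
    [0, 0, 0],
    [0, 0, 0]
  ],
  "gripper": [0, 0, 0, 0, 0]
}}

```text
time_s: 43.4
eef_pos: [516.2, -99.4, 246.4]
ee_rot: [0.004, -0.103, 0.995, -0.001]
wrist_force: [-0.8, 1.0, -0.6]
opening: 44.1
grasp_force: 0.0
```

Emit:
{"fn": "step_arm", "kwargs": {
  "dp": [
    [0.038, 0.03, 0],
    [0.076, 0.06, 0],
    [0.115, 0.09, 0],
    [0.155, 0.12, 0],
    [0.155, 0.12, 0]
  ],
  "rotation": [
    [0, 0, 0],
    [0, 0, 0],
    [0, 0, 0],
    [0, 0, 0],
    [0, 0, 0]
  ],
  "gripper": [-1, -1, -1, -1, -1]
}}

```text
time_s: 43.9
eef_pos: [671.6, 27.1, 240.6]
ee_rot: [0.001, -0.106, 0.994, 0.003]
wrist_force: [-0.1, 0.3, -0.5]
opening: 6.0
grasp_force: 0.0
```

Emit:
{"fn": "step_arm", "kwargs": {
  "dp": [
    [0, 0, -0.02],
    [0, 0, -0.03],
    [0, 0, -0.03],
    [0, 0, -0.03],
    [0, 0, -0.03]
  ],
  "rotation": [
    [0, 0, 0],
    [0, 0, 0],
    [0, 0, 0],
    [0, 0, 0],
    [0, 0, 0]
  ],
  "gripper": [-1, -1, -1, -1, -1]
}}

```text
time_s: 44.4
eef_pos: [668.9, 19.5, 212.5]
ee_rot: [0.001, -0.103, 0.995, 0.0]
wrist_force: [-0.0, -0.4, 0.3]
opening: 0.7
grasp_force: 0.0
```

```bash
python3 - <<'E'
from h import *
cal,im=look([('post0',85),('dial_centre',65),('nest0',45)],'w10.png')
for o in outline_of('tub_a','wrist'): print(o['conf'],o['extent'],circ(cal,o['region'],70))
E
```

```text
t 44.4 tcp [668.9  19.5 212.5] F [-0.  -0.4  0.3] op 0.7 tooly (np.float64(101.78659538527779), array([ 0.001,  0.   , -1.   ]))
post0 0.74 [176.0, 201.0] [685.9, -61.7]
post0 0.74 [379.0, 193.0] [644.3, 105.8]
dial_centre 0.81 [277.0, 94.0] [583.1, 4.6]
0.89 [344.3, 39.3, 432.8, 128.1] (array([558.2,  93.2]), 33.8)
0.85 [243.8, 159.4, 313.9, 214.7] (array([668.5,  23. ]), 29.5)
0.65 [248.3, 2.3, 299.4, 12.1] (array([516.1, -11.4]), 12.9)
0.46 [113.7, 0.0, 440.2, 232.4] (array([593.5,   5. ]), 109.6)
```

Emit:
{"fn": "step_arm", "kwargs": {
  "dp": [
    [0, 0, -0.007],
    [0, 0, -0.011],
    [0, 0, -0.016],
    [0, 0, -0.02],
    [0, 0, -0.024]
  ],
  "rotation": [
    [0, 0, 0],
    [0, 0, 0],
    [0, 0, 0],
    [0, 0, 0],
    [0, 0, 0]
  ],
  "gripper": [-1, -1, -1, -1, -1]
}}

```text
time_s: 45.15
eef_pos: [669.3, 19.9, 189.3]
ee_rot: [0.001, -0.103, 0.995, -0.0]
wrist_force: [-3.2, -1.1, 15.0]
opening: 0.0
grasp_force: 7.4
```

Emit:
{"fn": "step_arm", "kwargs": {
  "dp": [
    [0, 0, -0.003],
    [0, 0, -0.006],
    [0, 0, -0.008],
    [0, 0, -0.009],
    [0, 0, -0.009]
  ],
  "rotation": [
    [0, 0, 0],
    [0, 0, 0],
    [0, 0, 0],
    [0, 0, 0],
    [0, 0, 0]
  ],
  "gripper": [-1, -1, -1, -1, -1]
}}

```text
time_s: 45.65
eef_pos: [669.4, 20.0, 184.4]
ee_rot: [0.002, -0.103, 0.995, -0.001]
wrist_force: [-9.2, -2.8, 31.9]
opening: 0.6
grasp_force: 15.9
```

Emit:
{"fn": "step_arm", "kwargs": {
  "dp": [
    [0, 0, 0],
    [0, 0, 0],
    [0, 0, 0],
    [0, 0, 0],
    [0, 0, 0]
  ],
  "rotation": [
    [0, 0, 0],
    [0, 0, 0],
    [0, 0, 0],
    [0, 0, 0],
    [0, 0, 0]
  ],
  "gripper": [-1, -1, -1, -1, -1]
}}

```text
time_s: 46.15
eef_pos: [669.4, 20.0, 184.4]
ee_rot: [0.002, -0.103, 0.995, -0.001]
wrist_force: [-10.9, -3.5, 31.8]
opening: 0.4
grasp_force: 15.9
```

Emit:
{"fn": "step_arm", "kwargs": {
  "dp": [
    [0, 0, 0.02],
    [0, 0, 0.04],
    [0, 0, 0.06],
    [-0.04, 0.01, 0.06],
    [-0.08, 0.02, 0.06]
  ],
  "rotation": [
    [0, 0, 0],
    [0, 0, 0],
    [0, 0, 0],
    [0, 0, 0],
    [0, 0, 0]
  ],
  "gripper": [-1, -1, -1, 0, 0]
}}

```text
time_s: 46.65
eef_pos: [588.2, 39.9, 238.6]
ee_rot: [0.0, -0.102, 0.995, 0.0]
wrist_force: [-0.4, 0.9, 0.4]
opening: 14.4
grasp_force: 0.0
```

Emit:
{"fn": "step_arm", "kwargs": {
  "dp": [
    [-0.04, 0.01, 0],
    [-0.08, 0.02, 0],
    [-0.11, 0.029, 0],
    [-0.11, 0.029, -0.04],
    [-0.11, 0.029, -0.08]
  ],
  "rotation": [
    [0, 0, 0],
    [0, 0, 0],
    [0, 0, 0],
    [0, 0, 0],
    [0, 0, 0]
  ],
  "gripper": [0, 0, 0, 0, 0]
}}

```text
time_s: 47.15
eef_pos: [478.7, 69.0, 158.8]
ee_rot: [0.001, -0.103, 0.995, 0.0]
wrist_force: [1.4, -0.8, 0.2]
opening: 44.1
grasp_force: 0.0
```

```bash
python3 - <<'E'
from h import *
cal,im=look([('post0',85)])
E
```

```text
t 47.15 tcp [478.7  69.  158.8] F [ 1.4 -0.8  0.2] op 44.1 tooly (np.float64(101.85324832810078), array([-0.008, -0.002, -1.   ]))
post0 0.85 [21.0, 223.0] [515.9, -101.8]
post0 0.74 [274.0, 219.0] [477.4, 69.5]
```

Emit:
{"fn": "step_arm", "kwargs": {
  "dp": [
    [0, 0, -0.035],
    [0, 0, -0.07],
    [0, 0, -0.097],
    [0, 0, -0.097],
    [0, 0, -0.097]
  ],
  "rotation": [
    [0, 0, 0],
    [0, 0, 0],
    [0, 0, 0],
    [0, 0, 0],
    [0, 0, 0]
  ],
  "gripper": [0, 0, 0, 0, -1]
}}

```text
time_s: 47.75
eef_pos: [479.4, 69.1, 62.7]
ee_rot: [0.0, -0.103, 0.995, -0.0]
wrist_force: [0.2, 0.7, 0.7]
opening: 38.3
grasp_force: 0.0
```

Emit:
{"fn": "step_arm", "kwargs": {
  "dp": [
    [0, 0, 0],
    [0, 0, 0],
    [0, 0, 0],
    [0, 0, 0],
    [0, 0, 0]
  ],
  "rotation": [
    [0, 0, 0],
    [0, 0, 0],
    [0, 0, 0],
    [0, 0, 0],
    [0, 0, 0]
  ],
  "gripper": [-1, -1, -1, -1, -1]
}}

```text
time_s: 48.25
eef_pos: [479.6, 68.9, 63.0]
ee_rot: [0.001, -0.103, 0.995, 0.0]
wrist_force: [-0.5, -0.3, 7.4]
opening: 17.6
grasp_force: 20.0
```

Emit:
{"fn": "step_arm", "kwargs": {
  "dp": [
    [-0.0092, -0.0168, 0],
    [-0.0157, -0.0348, 0],
    [-0.0193, -0.0536, 0],
    [-0.0199, -0.0727, 0],
    [-0.0175, -0.0917, 0]
  ],
  "rotation": [
    [0, 0, 0],
    [0, 0, 0],
    [0, 0, 0],
    [0, 0, 0],
    [0, 0, 0]
  ],
  "gripper": [-1, -1, -1, -1, -1]
}}

```text
time_s: 48.75
eef_pos: [459.4, -20.3, 62.8]
ee_rot: [-0.0, -0.106, 0.994, 0.002]
wrist_force: [-5.1, 3.2, 7.9]
opening: 17.1
grasp_force: 20.0
```

Emit:
{"fn": "step_arm", "kwargs": {
  "dp": [
    [0.0054, -0.0184, 0],
    [0.0135, -0.0358, 0],
    [0.0243, -0.0516, 0],
    [0.0374, -0.0655, 0],
    [0.0525, -0.0773, 0]
  ],
  "rotation": [
    [0, 0, 0],
    [0, 0, 0],
    [0, 0, 0],
    [0, 0, 0],
    [0, 0, 0]
  ],
  "gripper": [-1, -1, -1, -1, -1]
}}

```text
time_s: 49.25
eef_pos: [513.6, -100.3, 62.7]
ee_rot: [0.0, -0.103, 0.995, 0.001]
wrist_force: [-2.0, 3.1, 2.5]
opening: 17.1
grasp_force: 20.0
```

Emit:
{"fn": "step_arm", "kwargs": {
  "dp": [
    [0, 0, 0],
    [0, 0, 0],
    [0, 0, 0],
    [0, 0, 0],
    [0, 0, 0]
  ],
  "rotation": [
    [0, 0, 0],
    [0, 0, 0],
    [0, 0, 0],
    [0, 0, 0],
    [0, 0, 0]
  ],
  "gripper": [-1, -1, 0, 0, 0]
}}

```text
time_s: 49.75
eef_pos: [513.2, -100.0, 61.7]
ee_rot: [-0.0, -0.103, 0.995, 0.0]
wrist_force: [-0.2, 0.4, -0.9]
opening: 39.0
grasp_force: 0.0
```

Emit:
{"fn": "step_arm", "kwargs": {
  "dp": [
    [0, 0, 0.04],
    [0, 0, 0.08],
    [0, 0, 0.12],
    [0, 0, 0.17],
    [0, 0, 0.18]
  ],
  "rotation": [
    [0, 0, 0],
    [0, 0, 0],
    [0, 0, 0],
    [0, 0, 0],
    [0, 0, 0]
  ],
  "gripper": [0, 0, 0, 0, 0]
}}

```text
time_s: 50.25
eef_pos: [516.1, -99.3, 246.4]
ee_rot: [0.004, -0.103, 0.995, -0.001]
wrist_force: [-0.1, 0.6, -0.1]
opening: 44.1
grasp_force: 0.0
```

Emit:
{"fn": "step_arm", "kwargs": {
  "dp": [
    [-0.01, -0.04, 0],
    [-0.02, -0.09, 0],
    [-0.03, -0.14, 0],
    [-0.03, -0.16, 0.02],
    [-0.03, -0.16, 0.02]
  ],
  "rotation": [
    [0, 0, 0],
    [0, 0, 0],
    [0, 0, 0],
    [0, 0, 0],
    [0, 0, 0]
  ],
  "gripper": [1, 1, 1, 1, 1]
}}

```text
time_s: 50.75
eef_pos: [483.3, -264.9, 262.0]
ee_rot: [0.0, -0.099, 0.995, -0.001]
wrist_force: [1.0, 1.2, -1.0]
opening: 82.0
grasp_force: 0.0
```

```bash
python3 - <<'E'
from h import *
cal,im=look([('tray',0),('hammer',0)],'w11.png')
for cam in ['wrist','top']:
    if cam=='top': cal,im=look([('tray',0)],'top3.png',cam='top')
    for o in outline_of('tray',cam)[:1]:
        c=max(cv2.findContours(o['region'].astype(np.uint8),cv2.RETR_EXTERNAL,cv2.CHAIN_APPROX_NONE)[0],key=len)[:,0]
        P=np.array([at_z(cal,p,10)[:2] for p in c],np.float32); print(cam,o['conf'],o['extent'],cv2.minAreaRect(P))
    for o in outline_of('tub_a',cam): print(o['conf'],o['extent'],circ(cal,o['region'],70))
E
```

```text
t 50.75 tcp [ 483.3 -264.9  262. ] F [ 1.   1.2 -1. ] op 82.0 tooly (np.float64(101.5975164263402), array([ 0.001, -0.   , -1.   ]))
tray 0.59 [249.0, 152.0] [463.4, -299.5]
hammer 0.67 [194.0, 306.0] [689.5, -337.0]
wrist 0.73 [123.9, 92.3, 374.5, 213.0] ((465.528564453125, -295.43914794921875), (131.2142333984375, 282.59912109375), 9.67969799041748)
0.93 [458.1, 204.4, 534.3, 272.3] (array([494. , -17.1]), 39.8)
0.58 [352.9, 184.4, 560.0, 388.7] (array([505.2, -40.7]), 71.7)
t 51.0 tcp [ 483.7 -258.2  261.2] F [-0.5  1.1  0. ] op 87.9 tooly (np.float64(102.00650023293363), array([-0.001,  0.001, -1.   ]))
tray 0.56 [383.0, 243.0] [458.0, -302.7]
top 0.73 [337.1, 221.9, 411.6, 268.9] ((457.88787841796875, -268.71966552734375), (132.54396057128906, 228.83218383789062), 9.787381172180176)
0.81 [308.2, 185.9, 329.4, 208.4] (array([600.3, -87.5]), 30.8)
0.76 [284.5, 224.5, 306.9, 241.9] (array([492. , -22.1]), 30.0)
0.68 [252.9, 204.0, 271.0, 219.8] (array([560.1,  88. ]), 30.9)
0.23 [243.0, 158.9, 334.5, 250.4] (array([5.698e+02, 3.000e-01]), 132.0)
```

View pics/w11.png

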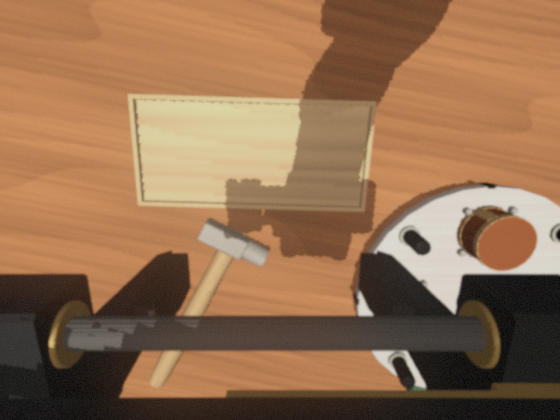

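The tray is at (130–375, 95–210), the hammer head at (233,243), and a pressed tub with a reddish top at (498,240). The arm was still settling, so I'll re-measure the tray at rest.

```bash
python3 - <<'E'
from h import *
for i in range(2):
    cal,im=look([('tray',0),('hammer',0)])
    for o in outline_of('tray','wrist')[:1]:
        c=max(cv2.findContours(o['region'].astype(np.uint8),cv2.RETR_EXTERNAL,cv2.CHAIN_APPROX_NONE)[0],key=len)[:,0]
        P=np.array([at_z(cal,p,10)[:2] for p in c],np.float32); print(o['conf'],o['extent'],cv2.minAreaRect(P))
a=np.radians(101.7)
E
```

```text
t 51.2 tcp [ 483.8 -259.2  261.5] F [ 0.8  0.1 -1. ] op 88.4 tooly (np.float64(101.898133361633), array([-0.,  0., -1.]))
tray 0.7 [246.0, 152.0] [464.5, -297.0]
hammer 0.93 [183.0, 306.0] [692.4, -344.1]
hammer 0.24 [418.0, 248.0] [542.7, -51.2]
0.73 [120.4, 90.2, 369.4, 210.2] ((465.7105712890625, -294.577392578125), (131.55581665039062, 284.2208251953125), 9.484752655029297)
t 51.4 tcp [ 483.8 -260.1  261.7] F [0.3 0.5 0.2] op 88.9 tooly (np.float64(101.82634790809863), array([-0.,  0., -1.]))
tray 0.66 [244.0, 151.0] [465.0, -300.9]
hammer 0.71 [187.0, 306.0] [691.0, -340.4]
```

Emit:
{"fn": "step_arm", "kwargs": {
  "dp": [
    [0.02, 0.03, 0],
    [0.045, 0.065, 0],
    [0.07, 0.1, 0],
    [0.095, 0.14, 0],
    [0.115, 0.174, 0]
  ],
  "rotation": [
    [0, 0, -0.14],
    [0, 0, -0.28],
    [0, 0, -0.42],
    [0, 0, -0.56],
    [0, 0, -0.7]
  ],
  "gripper": [1, 1, 1, 1, 1]
}}

```text
time_s: 52.1
eef_pos: [600.0, -83.7, 261.9]
ee_rot: [0.0, 0.247, 0.969, 0.001]
wrist_force: [-0.6, -1.1, 0.1]
opening: 88.2
grasp_force: 0.0
```

Emit:
{"fn": "step_arm", "kwargs": {
  "dp": [
    [0, 0, 0],
    [0, 0, 0],
    [0, 0, -0.02],
    [0, 0, -0.05],
    [0, 0, -0.08]
  ],
  "rotation": [
    [0, 0, -0.14],
    [0, 0, -0.28],
    [0, 0, -0.42],
    [0, 0, -0.56],
    [0, 0, -0.7]
  ],
  "gripper": [1, 1, 1, 1, 1]
}}

```text
time_s: 52.6
eef_pos: [599.1, -86.3, 181.3]
ee_rot: [0.001, 0.564, 0.825, 0.0]
wrist_force: [0.6, -0.9, -0.3]
opening: 88.1
grasp_force: 0.0
```

Emit:
{"fn": "step_arm", "kwargs": {
  "dp": [
    [0, 0, -0.02],
    [0, 0, -0.03],
    [0, 0, -0.03],
    [0, 0, -0.03],
    [0, 0, -0.03]
  ],
  "rotation": [
    [0, 0, -0.14],
    [0, 0, -0.17],
    [0, 0, -0.17],
    [0, 0, -0.17],
    [0, 0, -0.17]
  ],
  "gripper": [1, 1, 1, 1, 1]
}}

```text
time_s: 53.1
eef_pos: [599.7, -86.3, 153.0]
ee_rot: [0.001, 0.63, 0.777, 0.001]
wrist_force: [-0.4, 0.3, -0.0]
opening: 87.5
grasp_force: 0.0
```

```bash
python3 - <<'E'
from h import *
cal,im=look([('post0',85),('nest0',45)],'w12.png')
for o in outline_of('tub_a','wrist'): print(o['conf'],o['extent'],circ(cal,o['region'],70))
E
```

```text
t 53.1 tcp [599.7 -86.3 153. ] F [-0.4  0.3 -0. ] op 87.5 tooly (np.float64(11.910933014242167), array([ 0.002,  0.   , -1.   ]))
post0 0.92 [402.0, 214.0] [683.1, -60.8]
post0 0.85 [150.0, 220.0] [517.2, -99.2]
nest0 0.86 [398.0, 83.0] [667.7, 23.6]
0.83 [68.9, 26.5, 187.5, 141.1] (array([490.4, -18. ]), 35.2)
0.6 [229.1, 171.8, 321.4, 264.5] (array([601.2, -88. ]), 34.0)
0.3 [73.3, 0.0, 471.0, 264.9] (array([584.3, -18. ]), 101.1)
```

View pics/w12.png

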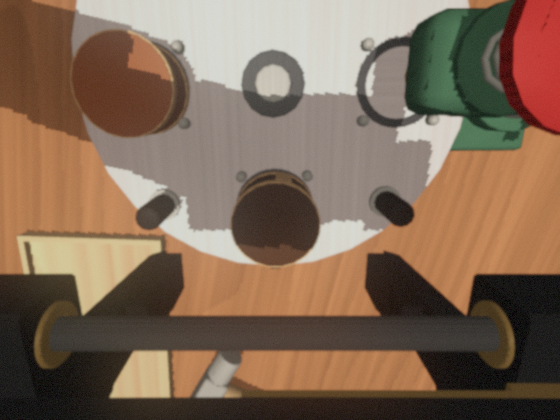

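The dial is in its click, and the pressed tubs at (275,220) and (125,82) show flush tops. I'll grasp the tub below and carry it to the far end of the tray.

Emit:
{"fn": "step_arm", "kwargs": {
  "dp": [
    [0, 0, -0.04],
    [0, 0, -0.075],
    [0, 0, -0.093],
    [0, 0, -0.093],
    [0, 0, -0.093]
  ],
  "rotation": [
    [0, 0, 0],
    [0, 0, 0],
    [0, 0, 0],
    [0, 0, 0],
    [0, 0, 0]
  ],
  "gripper": [1, 1, 1, 1, -0.4]
}}

```text
time_s: 53.8
eef_pos: [599.1, -86.2, 59.3]
ee_rot: [0.0, 0.63, 0.776, 0.0]
wrist_force: [0.2, 0.4, -0.2]
opening: 82.1
grasp_force: 0.0
```

Emit:
{"fn": "step_arm", "kwargs": {
  "dp": [
    [0, 0, 0],
    [0, 0, 0],
    [0, 0, 0],
    [0, 0, 0],
    [0, 0, 0]
  ],
  "rotation": [
    [0, 0, 0],
    [0, 0, 0],
    [0, 0, 0],
    [0, 0, 0],
    [0, 0, 0]
  ],
  "gripper": [-0.4, -0.4, -0.4, -0.4, -0.4]
}}

```text
time_s: 54.3
eef_pos: [599.7, -86.3, 59.9]
ee_rot: [0.001, 0.63, 0.776, 0.001]
wrist_force: [0.3, 0.4, 6.7]
opening: 59.6
grasp_force: 20.0
```

Emit:
{"fn": "step_arm", "kwargs": {
  "dp": [
    [0, 0, 0.03],
    [0, 0, 0.06],
    [0, -0.01, 0.09],
    [-0.01, -0.05, 0.09],
    [-0.025, -0.09, 0.09]
  ],
  "rotation": [
    [0, 0, 0],
    [0, 0, 0],
    [0, 0, 0],
    [0, 0, 0],
    [0, 0, 0]
  ],
  "gripper": [-0.4, -0.4, -0.4, -0.4, -0.4]
}}

```text
time_s: 54.8
eef_pos: [575.0, -176.1, 150.1]
ee_rot: [0.001, 0.629, 0.777, 0.001]
wrist_force: [0.5, -1.7, -2.3]
opening: 59.2
grasp_force: 20.0
```

Emit:
{"fn": "step_arm", "kwargs": {
  "dp": [
    [-0.02, -0.04, 0],
    [-0.04, -0.08, 0],
    [-0.06, -0.125, 0],
    [-0.08, -0.17, 0],
    [-0.095, -0.205, 0]
  ],
  "rotation": [
    [0, 0, 0],
    [0, 0, 0],
    [0, 0, 0],
    [0, 0, 0],
    [0, 0, 0]
  ],
  "gripper": [-0.4, -0.4, -0.4, -0.4, -0.4]
}}

```text
time_s: 55.3
eef_pos: [475.9, -384.7, 148.5]
ee_rot: [-0.0, 0.631, 0.775, -0.001]
wrist_force: [0.2, -0.6, -1.6]
opening: 59.4
grasp_force: 20.0
```

```bash
python3 - <<'E'
from h import *
cal,im=look([('tray',5)],'w13.png')
E
```

```text
t 55.3 tcp [ 475.9 -384.7  148.5] F [ 0.2 -0.6 -1.6] op 59.4 tooly (np.float64(11.174916431108457), array([-0.005, -0.007, -1.   ]))
tray 0.85 [280.0, 94.0] [463.5, -297.4]
```

View pics/w13.png

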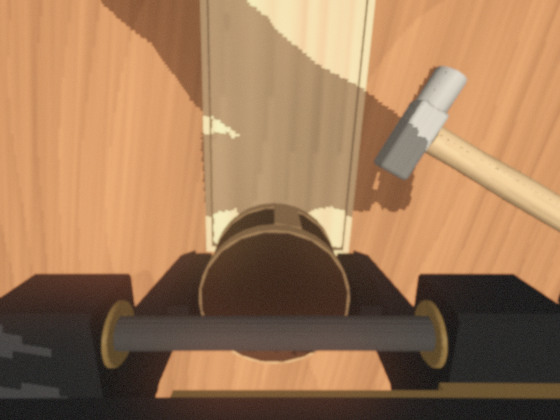

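The tray's far end is at (280,248), below the held tub, and the tray mark at (463.5,-297.4) agrees with my estimate. That was one more picture than the limit of 14, so I'll use only numbers from here on. Lowering the tub now.

Emit:
{"fn": "step_arm", "kwargs": {
  "dp": [
    [0, 0, -0.04],
    [0, 0, -0.08],
    [0, 0, -0.11],
    [0, 0, -0.122],
    [0, 0, -0.129]
  ],
  "rotation": [
    [0, 0, 0],
    [0, 0, 0],
    [0, 0, 0],
    [0, 0, 0],
    [0, 0, 0]
  ],
  "gripper": [-0.4, -0.4, -0.4, -0.4, -0.4]
}}

```text
time_s: 55.9
eef_pos: [478.0, -380.4, 19.3]
ee_rot: [-0.001, 0.63, 0.777, -0.0]
wrist_force: [-6.7, 4.7, 28.7]
opening: 59.7
grasp_force: 20.0
```

Emit:
{"fn": "step_arm", "kwargs": {
  "dp": [
    [0, 0, 0],
    [0, 0, 0],
    [0, 0, 0],
    [0, 0, 0],
    [0, 0, 0]
  ],
  "rotation": [
    [0, 0, 0],
    [0, 0, 0],
    [0, 0, 0],
    [0, 0, 0],
    [0, 0, 0]
  ],
  "gripper": [-0.4, -0.4, 0.5, 1, 1]
}}

```text
time_s: 56.4
eef_pos: [479.1, -381.6, 20.3]
ee_rot: [0.001, 0.63, 0.776, 0.0]
wrist_force: [-0.1, -0.1, -0.9]
opening: 80.1
grasp_force: 0.0
```

Emit:
{"fn": "step_arm", "kwargs": {
  "dp": [
    [0, 0, 0.04],
    [0, 0, 0.08],
    [0, 0, 0.12],
    [0.001, 0.04, 0.14],
    [0.003, 0.08, 0.14]
  ],
  "rotation": [
    [0, 0, 0],
    [0, 0, 0],
    [0, 0, 0],
    [0, 0, 0],
    [0, 0, 0]
  ],
  "gripper": [1, 1, 1, 1, 1]
}}

```text
time_s: 56.9
eef_pos: [483.5, -302.6, 163.2]
ee_rot: [0.004, 0.632, 0.775, 0.001]
wrist_force: [0.0, 1.0, 0.1]
opening: 88.1
grasp_force: 0.0
```

Emit:
{"fn": "step_arm", "kwargs": {
  "dp": [
    [0.001, 0.045, 0],
    [0.003, 0.09, 0],
    [0.005, 0.135, 0],
    [0.007, 0.18, 0],
    [0.009, 0.225, 0]
  ],
  "rotation": [
    [0, 0, 0],
    [0, 0, 0],
    [0, 0, 0],
    [0, 0, 0],
    [0, 0, 0]
  ],
  "gripper": [1, 1, 1, 1, 1]
}}

```text
time_s: 57.4
eef_pos: [490.8, -74.6, 160.1]
ee_rot: [0.0, 0.63, 0.776, 0.0]
wrist_force: [0.8, 0.8, 0.4]
opening: 88.3
grasp_force: 0.0
```

Emit:
{"fn": "step_arm", "kwargs": {
  "dp": [
    [0.001, 0.04, 0],
    [0.001, 0.06, 0],
    [0.001, 0.06, 0],
    [0.001, 0.06, 0],
    [0.001, 0.06, 0]
  ],
  "rotation": [
    [0, 0, 0],
    [0, 0, 0],
    [0, 0, 0],
    [0, 0, 0],
    [0, 0, 0]
  ],
  "gripper": [1, 1, 1, 1, 1]
}}

```text
time_s: 57.9
eef_pos: [491.6, -18.2, 159.8]
ee_rot: [0.0, 0.631, 0.776, -0.0]
wrist_force: [-0.2, -0.6, -0.2]
opening: 88.0
grasp_force: 0.0
```

```bash
python3 - <<'E'
from h import *
cal,im=look([('post0',85)])
for o in outline_of('tub_a','wrist'): print(o['conf'],o['extent'],circ(cal,o['region'],70))
cal,im=look([('tray',0)],'top4.png',cam='top')
for o in outline_of('tub_a','top'): print(o['conf'],o['extent'],circ(cal,o['region'],30),circ(cal,o['region'],70))
E
```

```text
t 57.9 tcp [491.6 -18.2 159.8] F [-0.2 -0.6 -0.2] op 88.0 tooly (np.float64(11.684059116694252), array([-0.   , -0.001, -1.   ]))
post0 0.78 [282.0, 326.0] [514.7, -99.2]
post0 0.63 [367.0, 192.0] [550.1, 15.6]
post0 0.59 [283.0, 86.0] [479.5, 70.3]
0.93 [357.7, 25.1, 469.4, 132.5] (array([565.2,  92.5]), 34.8)
0.88 [230.7, 168.3, 319.3, 262.1] (array([493. , -18.7]), 33.9)
t 58.05 tcp [491.7 -17.9 159.7] F [-0.4 -0.5  1.5] op 88.0 tooly (np.float64(11.731655891179292), array([-0., -0., -1.]))
tray 0.96 [384.0, 243.0] [458.6, -305.0]
0.87 [398.6, 225.4, 420.7, 248.9] (array([ 477.7, -382.3]), 32.2) (array([ 475. , -371.8]), 31.4)
0.79 [250.0, 199.3, 270.9, 219.1] (array([567. ,  90.5]), 31.7) (array([562. ,  88.8]), 30.9)
0.47 [241.8, 163.2, 335.8, 247.8] (array([580.3,   4.4]), 119.2) (array([574.9,   4.9]), 116.2)
```

Emit:
{"fn": "step_arm", "kwargs": {
  "dp": [
    [0.001, 0.0015, -0.04],
    [0.001, 0.0015, -0.08],
    [0.001, 0.0015, -0.1],
    [0.001, 0.0015, -0.1],
    [0.001, 0.0015, -0.1]
  ],
  "rotation": [
    [0, 0, 0],
    [0, 0, 0],
    [0, 0, 0],
    [0, 0, 0],
    [0, 0, 0]
  ],
  "gripper": [1, 1, 1, 1, -0.4]
}}

```text
time_s: 58.7
eef_pos: [492.8, -14.9, 59.9]
ee_rot: [-0.0, 0.63, 0.776, -0.0]
wrist_force: [0.6, 0.6, -0.7]
opening: 82.7
grasp_force: 0.0
```

Emit:
{"fn": "step_arm", "kwargs": {
  "dp": [
    [0, 0, 0],
    [0, 0, 0],
    [0, 0, 0],
    [0, 0, 0],
    [0, 0, 0]
  ],
  "rotation": [
    [0, 0, 0],
    [0, 0, 0],
    [0, 0, 0],
    [0, 0, 0],
    [0, 0, 0]
  ],
  "gripper": [-0.4, -0.4, -0.4, -0.4, -0.4]
}}

```text
time_s: 59.2
eef_pos: [492.4, -15.1, 60.7]
ee_rot: [0.0, 0.63, 0.776, -0.0]
wrist_force: [-1.4, -0.0, 7.6]
opening: 59.6
grasp_force: 20.0
```

Emit:
{"fn": "step_arm", "kwargs": {
  "dp": [
    [0, 0, 0.03],
    [0, 0, 0.06],
    [-0.001, -0.01, 0.09],
    [-0.005, -0.05, 0.09],
    [-0.009, -0.09, 0.09]
  ],
  "rotation": [
    [0, 0, 0],
    [0, 0, 0],
    [0, 0, 0],
    [0, 0, 0],
    [0, 0, 0]
  ],
  "gripper": [-0.4, -0.4, -0.4, -0.4, -0.4]
}}

```text
time_s: 59.7
eef_pos: [484.7, -105.1, 151.3]
ee_rot: [0.001, 0.629, 0.777, 0.001]
wrist_force: [0.3, -0.9, -1.0]
opening: 59.7
grasp_force: 20.0
```

Emit:
{"fn": "step_arm", "kwargs": {
  "dp": [
    [-0.004, -0.04, 0],
    [-0.009, -0.085, 0],
    [-0.013, -0.13, 0],
    [-0.017, -0.17, 0],
    [-0.019, -0.191, 0]
  ],
  "rotation": [
    [0, 0, 0],
    [0, 0, 0],
    [0, 0, 0],
    [0, 0, 0],
    [0, 0, 0]
  ],
  "gripper": [-0.4, -0.4, -0.4, -0.4, -0.4]
}}

```text
time_s: 60.2
eef_pos: [463.0, -300.8, 149.9]
ee_rot: [0.001, 0.633, 0.775, -0.001]
wrist_force: [0.1, 0.2, -1.8]
opening: 59.5
grasp_force: 20.0
```

```bash
python3 - <<'E'
from h import *
cal,im=look([('tray',0)])
E
```

```text
t 60.2 tcp [ 463.  -300.8  149.9] F [ 0.1  0.2 -1.8] op 59.5 tooly (np.float64(11.336299240684086), array([-0.001, -0.005, -1.   ]))
tray 0.69 [276.0, 189.0] [464.3, -294.0]
```

Emit:
{"fn": "step_arm", "kwargs": {
  "dp": [
    [0, 0, -0.04],
    [0, 0, -0.08],
    [0, 0, -0.11],
    [0, 0, -0.118],
    [0, 0, -0.122]
  ],
  "rotation": [
    [0, 0, 0],
    [0, 0, 0],
    [0, 0, 0],
    [0, 0, 0],
    [0, 0, 0]
  ],
  "gripper": [-0.4, -0.4, -0.4, -0.4, -0.4]
}}

```text
time_s: 60.8
eef_pos: [464.9, -294.4, 27.5]
ee_rot: [-0.001, 0.63, 0.777, 0.0]
wrist_force: [-0.1, -0.4, -0.6]
opening: 59.5
grasp_force: 20.0
```

Emit:
{"fn": "step_arm", "kwargs": {
  "dp": [
    [0, 0, -0.003],
    [0, 0, -0.0065],
    [0, 0, -0.0065],
    [0, 0, -0.0065],
    [0, 0, -0.0065]
  ],
  "rotation": [
    [0, 0, 0],
    [0, 0, 0],
    [0, 0, 0],
    [0, 0, 0],
    [0, 0, 0]
  ],
  "gripper": [-0.4, -0.4, -0.4, 0.5, 1]
}}

```text
time_s: 61.3
eef_pos: [465.1, -296.1, 21.9]
ee_rot: [0.001, 0.63, 0.776, 0.0]
wrist_force: [1.1, 0.9, -0.1]
opening: 71.6
grasp_force: 0.0
```

Emit:
{"fn": "step_arm", "kwargs": {
  "dp": [
    [0, 0, 0],
    [0, 0, 0.04],
    [0, 0, 0.08],
    [0, 0, 0.12],
    [0, 0, 0.14]
  ],
  "rotation": [
    [0, 0, 0],
    [0, 0, 0],
    [0, 0, 0],
    [0, 0, 0],
    [0, 0, 0]
  ],
  "gripper": [1, 1, 1, 1, 1]
}}

```text
time_s: 61.8
eef_pos: [465.9, -296.3, 164.6]
ee_rot: [0.002, 0.63, 0.776, 0.001]
wrist_force: [0.4, 0.6, -0.0]
opening: 88.2
grasp_force: 0.0
```

Emit:
{"fn": "step_arm", "kwargs": {
  "dp": [
    [0.01, 0.04, 0],
    [0.02, 0.08, 0],
    [0.03, 0.12, 0],
    [0.04, 0.16, 0],
    [0.05, 0.2, 0]
  ],
  "rotation": [
    [0, 0, 0],
    [0, 0, 0],
    [0, 0, 0],
    [0, 0, 0],
    [0, 0, 0]
  ],
  "gripper": [1, 1, 1, 1, 1]
}}

```text
time_s: 62.3
eef_pos: [514.9, -94.3, 161.5]
ee_rot: [0.0, 0.63, 0.776, 0.0]
wrist_force: [1.1, 0.9, 1.0]
opening: 88.0
grasp_force: 0.0
```

Emit:
{"fn": "step_arm", "kwargs": {
  "dp": [
    [0.01, 0.04, 0],
    [0.02, 0.085, 0],
    [0.03, 0.13, 0],
    [0.04, 0.17, 0],
    [0.048, 0.187, 0]
  ],
  "rotation": [
    [0, 0, 0],
    [0, 0, 0],
    [0, 0, 0],
    [0, 0, 0],
    [0, 0, 0]
  ],
  "gripper": [1, 1, 1, 1, 1]
}}

```text
time_s: 62.8
eef_pos: [562.9, 97.3, 161.7]
ee_rot: [-0.001, 0.628, 0.778, 0.002]
wrist_force: [-0.0, 0.6, -0.0]
opening: 88.3
grasp_force: 0.0
```

```bash
python3 - <<'E'
from h import *
cal,im=look([])
cal,im=look([])
for o in outline_of('tub_a','wrist'): print(o['conf'],o['extent'],circ(cal,o['region'],70))
cal,im=look([('tray',0)],'top5.png',cam='top')
for o in outline_of('tub_a','top'): print(o['conf'],o['extent'],circ(cal,o['region'],30),circ(cal,o['region'],70))
E
```

```text
t 62.8 tcp [562.9  97.3 161.7] F [-0.   0.6 -0. ] op 88.3 tooly (np.float64(12.304117763746206), array([ 0.003,  0.006, -1.   ]))
t 62.85 tcp [564.3  99.2 161.8] F [2.6 2.2 0.3] op 87.6 tooly (np.float64(12.186973804280147), array([ 0.002,  0.003, -1.   ]))
0.79 [225.2, 179.0, 309.2, 270.0] (array([562.2,  88.8]), 34.3)
t 62.95 tcp [562.7  92.3 161.3] F [-0.4 -0.1 -0.5] op 87.7 tooly (np.float64(11.847331326053501), array([-0.001, -0.001, -1.   ]))
tray 0.81 [382.0, 242.0] [463.1, -300.9]
0.86 [375.6, 243.6, 400.7, 260.8] (array([ 438.3, -312.9]), 30.9) (array([ 436.6, -304.2]), 30.2)
0.6 [400.0, 224.8, 421.2, 249.3] (array([ 478.1, -382. ]), 31.9) (array([ 475.4, -371.6]), 31.0)
```

Emit:
{"fn": "step_arm", "kwargs": {
  "dp": [
    [0, 0, -0.04],
    [0, 0, -0.08],
    [0, 0, -0.101],
    [0, 0, -0.101],
    [0, 0, -0.101]
  ],
  "rotation": [
    [0, 0, 0],
    [0, 0, 0],
    [0, 0, 0],
    [0, 0, 0],
    [0, 0, 0]
  ],
  "gripper": [1, 1, 1, 1, -0.4]
}}

```text
time_s: 63.6
eef_pos: [562.7, 89.9, 60.6]
ee_rot: [0.0, 0.631, 0.776, -0.0]
wrist_force: [-0.3, 1.0, -0.0]
opening: 82.1
grasp_force: 0.0
```

Emit:
{"fn": "step_arm", "kwargs": {
  "dp": [
    [0, 0, 0],
    [0, 0, 0],
    [0, 0, 0],
    [0, 0, 0],
    [0, 0, 0]
  ],
  "rotation": [
    [0, 0, 0],
    [0, 0, 0],
    [0, 0, 0],
    [0, 0, 0],
    [0, 0, 0]
  ],
  "gripper": [-0.4, -0.4, -0.4, -0.4, -0.4]
}}

```text
time_s: 64.1
eef_pos: [563.2, 91.1, 61.4]
ee_rot: [0.001, 0.63, 0.776, 0.0]
wrist_force: [-1.6, -0.8, 6.8]
opening: 59.2
grasp_force: 20.0
```

Emit:
{"fn": "step_arm", "kwargs": {
  "dp": [
    [0, 0, 0.03],
    [0, 0, 0.06],
    [0, 0, 0.1],
    [-0.015, -0.04, 0.1],
    [-0.03, -0.08, 0.1]
  ],
  "rotation": [
    [0, 0, 0],
    [0, 0, 0],
    [0, 0, 0],
    [0, 0, 0],
    [0, 0, 0]
  ],
  "gripper": [-0.4, -0.4, -0.4, -0.4, -0.4]
}}

```text
time_s: 64.6
eef_pos: [533.6, 11.8, 161.8]
ee_rot: [0.001, 0.629, 0.777, 0.002]
wrist_force: [-0.3, -2.1, -0.9]
opening: 59.3
grasp_force: 20.0
```

Emit:
{"fn": "step_arm", "kwargs": {
  "dp": [
    [-0.016, -0.044, 0],
    [-0.032, -0.09, 0],
    [-0.05, -0.135, 0],
    [-0.066, -0.18, 0],
    [-0.082, -0.223, 0]
  ],
  "rotation": [
    [0, 0, 0],
    [0, 0, 0],
    [0, 0, 0],
    [0, 0, 0],
    [0, 0, 0]
  ],
  "gripper": [-0.4, -0.4, -0.4, -0.4, -0.4]
}}

```text
time_s: 65.1
eef_pos: [449.7, -213.7, 160.4]
ee_rot: [0.0, 0.63, 0.776, -0.0]
wrist_force: [0.6, 0.6, -1.6]
opening: 59.4
grasp_force: 20.0
```

Emit:
{"fn": "step_arm", "kwargs": {
  "dp": [
    [0, 0, 0],
    [0, 0, 0],
    [0, 0, 0],
    [0, 0, 0],
    [0, 0, 0]
  ],
  "rotation": [
    [0, 0, 0],
    [0, 0, 0],
    [0, 0, 0],
    [0, 0, 0],
    [0, 0, 0]
  ],
  "gripper": [-0.4, -0.4, -0.4, -0.4, -0.4]
}}

```text
time_s: 65.6
eef_pos: [451.4, -210.2, 160.3]
ee_rot: [0.0, 0.629, 0.777, 0.0]
wrist_force: [-0.4, 0.4, -2.6]
opening: 59.6
grasp_force: 20.0
```

```bash
python3 - <<'E'
from h import *
cal,im=look([('tray',0)])
cal,im=look([('tray',0)],'top6.png',cam='top')
for o in outline_of('tub_a','top'): print(o['conf'],o['extent'],circ(cal,o['region'],30),circ(cal,o['region'],70))
E
```

```text
t 65.6 tcp [ 451.4 -210.2  160.3] F [-0.4  0.4 -2.6] op 59.6 tooly (np.float64(12.002445272983321), array([ 0.,  0., -1.]))
t 65.7 tcp [ 451.2 -210.8  160.3] F [-0.2  0.3 -2.3] op 59.7 tooly (np.float64(11.946954351521693), array([ 0.,  0., -1.]))
0.72 [367.6, 133.2, 408.2, 212.2] (array([ 678.3, -323.1]), 86.8) (array([ 670.5, -314.2]), 84.6)
0.53 [355.4, 238.0, 361.5, 250.6] (array([ 453. , -211.1]), 15.8) (array([ 450.9, -205. ]), 15.4)
```

Emit:
{"fn": "step_arm", "kwargs": {
  "dp": [
    [0, -0.003, -0.04],
    [0, -0.003, -0.08],
    [0, -0.003, -0.12],
    [0, -0.003, -0.128],
    [0, -0.003, -0.131]
  ],
  "rotation": [
    [0, 0, 0],
    [0, 0, 0],
    [0, 0, 0],
    [0, 0, 0],
    [0, 0, 0]
  ],
  "gripper": [-0.4, -0.4, -0.4, -0.4, -0.4]
}}

```text
time_s: 66.35
eef_pos: [450.4, -214.4, 28.7]
ee_rot: [-0.001, 0.63, 0.777, -0.0]
wrist_force: [0.5, -0.4, -1.9]
opening: 59.5
grasp_force: 20.0
```

Emit:
{"fn": "step_arm", "kwargs": {
  "dp": [
    [0, 0, -0.003],
    [0, 0, -0.0065],
    [0, 0, -0.0065],
    [0, 0, -0.0065],
    [0, 0, -0.0065]
  ],
  "rotation": [
    [0, 0, 0],
    [0, 0, 0],
    [0, 0, 0],
    [0, 0, 0],
    [0, 0, 0]
  ],
  "gripper": [-0.4, -0.4, -0.4, 0.5, 1]
}}

```text
time_s: 66.85
eef_pos: [451.2, -215.0, 23.4]
ee_rot: [0.001, 0.63, 0.776, 0.0]
wrist_force: [-0.3, -0.4, 0.3]
opening: 71.9
grasp_force: 0.0
```

Emit:
{"fn": "step_arm", "kwargs": {
  "dp": [
    [0, 0, 0],
    [0, 0, 0.04],
    [0, 0, 0.08],
    [0, 0, 0.12],
    [0, 0, 0.17]
  ],
  "rotation": [
    [0, 0, 0],
    [0, 0, 0],
    [0, 0, 0],
    [0, 0, 0],
    [0, 0, 0]
  ],
  "gripper": [1, 1, 1, 1, 1]
}}

```text
time_s: 67.35
eef_pos: [449.6, -214.5, 193.8]
ee_rot: [-0.001, 0.63, 0.776, -0.0]
wrist_force: [0.6, -0.6, -0.0]
opening: 87.7
grasp_force: 0.0
```

Emit:
{"fn": "step_arm", "kwargs": {
  "dp": [
    [0.01, -0.04, 0.01],
    [0.02, -0.08, 0.02],
    [0.03, -0.12, 0.02],
    [0.03, -0.16, 0.02],
    [0.03, -0.2, 0.02]
  ],
  "rotation": [
    [0, 0, 0],
    [0, 0, 0],
    [0, 0, 0],
    [0, 0, 0],
    [0, 0, 0]
  ],
  "gripper": [1, 1, 1, 1, 1]
}}

```text
time_s: 67.85
eef_pos: [480.5, -416.3, 213.0]
ee_rot: [0.0, 0.63, 0.776, 0.0]
wrist_force: [0.1, -1.3, -0.7]
opening: 88.2
grasp_force: 0.0
```

Emit:
{"fn": "step_arm", "kwargs": {
  "dp": [
    [0, 0, 0],
    [0, 0, 0],
    [0, 0, 0],
    [0, 0, 0],
    [0, 0, 0]
  ],
  "rotation": [
    [0, 0, 0],
    [0, 0, 0],
    [0, 0, 0],
    [0, 0, 0],
    [0, 0, 0]
  ],
  "gripper": [1, 1, 1, 1, 1]
}}

```text
time_s: 68.35
eef_pos: [481.2, -413.4, 213.0]
ee_rot: [-0.0, 0.629, 0.777, 0.0]
wrist_force: [0.1, -0.1, -0.2]
opening: 87.7
grasp_force: 0.0
```

```bash
python3 - <<'E'
from h import *
cal,im=look([('tray',0),('tub_a',5)],'w14.png')
for o in outline_of('tray','wrist')[:1]:
    c=max(cv2.findContours(o['region'].astype(np.uint8),cv2.RETR_EXTERNAL,cv2.CHAIN_APPROX_NONE)[0],key=len)[:,0]
    P=np.array([at_z(cal,p,10)[:2] for p in c],np.float32); print('tray',o['conf'],o['extent'],cv2.minAreaRect(P))
for o in outline_of('tub_a','wrist'): print(o['conf'],o['extent'],o['region'].sum(),circ(cal,o['region'],30))
E
```

```text
t 68.35 tcp [ 481.2 -413.4  213. ] F [ 0.1 -0.1 -0.2] op 87.7 tooly (np.float64(11.956908041949847), array([ 0.,  0., -1.]))
tray 0.88 [278.0, 66.0] [461.7, -297.4]
tub_a 0.86 [280.0, 156.0] [481.7, -382.8]
tub_a 0.74 [256.0, 75.0] [441.6, -309.9]
tray 0.9 [214.0, 0.9, 354.4, 207.8] ((472.7777099609375, -336.7399597167969), (131.92178344726562, 196.72882080078125), 9.701982498168945)
0.79 [246.1, 125.1, 309.9, 191.9] 3451 (array([ 480.5, -382.1]), 32.1)
0.55 [216.8, 32.4, 288.8, 107.6] 4212 (array([ 440. , -308.9]), 31.8)
```

Emit:
{"fn": "step_arm", "kwargs": {
  "dp": [
    [0, 0.04, 0.04],
    [0, 0.08, 0.06],
    [0, 0.12, 0.06],
    [0, 0.16, 0.06],
    [0, 0.2, 0.06]
  ],
  "rotation": [
    [0, 0, 0],
    [0, 0, 0],
    [0, 0, 0],
    [0, 0, 0],
    [0, 0, 0]
  ],
  "gripper": [1, 1, 1, 1, 1]
}}

```text
time_s: 69.1
eef_pos: [480.6, -213.2, 273.2]
ee_rot: [0.0, 0.63, 0.776, 0.0]
wrist_force: [-0.3, 0.2, 0.3]
opening: 88.0
grasp_force: 0.0
```

Emit:
{"fn": "step_arm", "kwargs": {
  "dp": [
    [-0.01, 0.04, 0],
    [-0.02, 0.09, 0],
    [-0.03, 0.14, 0],
    [-0.04, 0.19, 0],
    [-0.04, 0.24, 0]
  ],
  "rotation": [
    [0, 0, 0],
    [0, 0, 0],
    [0, 0, 0],
    [0, 0, 0],
    [0, 0, 0]
  ],
  "gripper": [1, 1, 1, 1, 1]
}}

```text
time_s: 69.6
eef_pos: [439.3, 23.6, 273.0]
ee_rot: [0.0, 0.63, 0.776, -0.0]
wrist_force: [0.9, 0.3, 0.6]
opening: 88.2
grasp_force: 0.0
```

Emit:
{"fn": "step_arm", "kwargs": {
  "dp": [
    [0, 0.04, 0],
    [0, 0.09, 0],
    [0, 0.14, 0],
    [0, 0.19, 0],
    [0, 0.19, 0]
  ],
  "rotation": [
    [0, 0, 0],
    [0, 0, 0],
    [0, 0, 0],
    [0, 0, 0],
    [0, 0, 0]
  ],
  "gripper": [1, 1, 1, 1, 1]
}}

```text
time_s: 70.1
eef_pos: [439.6, 221.7, 273.7]
ee_rot: [-0.002, 0.626, 0.78, 0.004]
wrist_force: [-0.5, -0.5, 1.6]
opening: 88.4
grasp_force: 0.0
```

```bash
python3 - <<'E'
from h import *
for c in ['top','scene']:
    cal,im=look([('tray',0),('tub_a',5),('glue',0),('hammer',0),('clamp_block',0),('post0',85),('plunger_top',204)],c+'7.png',cam=c)
    for o in outline_of('tub_a',c): print(o['conf'],o['extent'],circ(cal,o['region'],30))
    for o in outline_of('tray',c)[:1]:
        p=max(cv2.findContours(o['region'].astype(np.uint8),cv2.RETR_EXTERNAL,cv2.CHAIN_APPROX_NONE)[0],key=len)[:,0]
        P=np.array([at_z(cal,q,10)[:2] for q in p],np.float32); print('tray',o['conf'],cv2.minAreaRect(P))
E
```

```text
t 70.1 tcp [439.6 221.7 273.7] F [-0.5 -0.5  1.6] op 88.4 tooly (np.float64(12.302355325078667), array([ 0.001,  0.003, -1.   ]))
tray 0.67 [383.0, 244.0] [455.7, -302.0]
tub_a 0.87 [410.0, 235.0] [484.7, -391.3]
tub_a 0.84 [361.0, 247.0] [445.5, -231.5]
tub_a 0.68 [385.0, 252.0] [429.7, -308.8]
tub_a 0.6 [255.0, 184.0] [653.6, 109.0]
glue 0.62 [285.0, 204.0] [587.1, 11.3]
glue 0.52 [162.0, 261.0] [405.2, 410.3]
hammer 0.61 [393.0, 174.0] [684.7, -342.0]
hammer 0.6 [358.0, 246.0] [448.7, -222.4]
clamp_block 0.76 [183.0, 164.0] [720.4, 344.1]
post0 0.93 [256.0, 184.0] [637.9, 101.6]
post0 0.92 [268.0, 236.0] [477.6, 65.3]
post0 0.92 [323.0, 225.0] [511.0, -103.3]
post0 0.83 [307.0, 172.0] [673.2, -55.3]
plunger_top 0.48 [280.0, 167.0] [666.6, 25.6]
0.76 [375.5, 240.8, 403.1, 261.6] (array([ 439.1, -313.4]), 32.4)
0.61 [351.2, 234.9, 368.6, 254.0] (array([ 451. , -217.1]), 30.4)
0.56 [402.5, 226.9, 418.8, 245.9] (array([ 478.3, -382.7]), 30.6)
tray 0.89 ((463.63214111328125, -296.9434509277344), (132.28517150878906, 283.26715087890625), 9.875478744506836)
t 70.6 tcp [441.  211.3 272.8]
[... 373 characters left out ...]
4.4]
hammer 0.21 [265.0, 221.0] [465.0, -33.6]
clamp_block 0.94 [371.0, 341.0] [709.3, 346.5]
clamp_block 0.21 [263.0, 258.0] [582.5, 5.0]
clamp_block 0.2 [263.0, 250.0] [559.1, -5.0]
post0 0.96 [236.0, 208.0] [501.7, -102.4]
post0 0.94 [220.0, 267.0] [684.9, -65.9]
post0 0.91 [298.0, 218.0] [476.9, 71.1]
post0 0.66 [288.0, 276.0] [648.0, 103.7]
plunger_top 0.7 [252.0, 248.0] [665.0, 22.4]
0.97 [172.2, 174.7, 192.2, 197.3] (array([ 439.6, -312.7]), 39.0)
0.82 [199.0, 182.1, 223.6, 207.9] (array([ 451.9, -216.4]), 40.0)
0.63 [150.4, 177.4, 168.5, 197.7] (array([ 478.2, -380.4]), 39.5)
tray 0.69 ((464.47698974609375, -296.6202392578125), (138.27989196777344, 285.0673828125), 9.561525344848633)
```

```bash
python3 -c "
from plant import *
print(hand_in())"
```

```text
the job is handed in; nothing more can be done
None
```

I pressed all three tubs to the plunger's stop and stood them mouth down in the tray, with the dial in a click and the plunger up, and handed the job in at about 71 s (no verdict came back); the middle tub sits about 25 mm off the tray's centre line but inside the limits, and I viewed 15 pictures, one over the limit of 14.

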